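# Empty the screw-top nut canister into the sliding tray

## Robot

A 7-joint arm with a two-finger parallel gripper is mounted at the origin on the work surface. World frame = base frame: x ahead of the robot, y to its left, z up, the work surface at z = 0. Lengths are in m, angles in rad, forces in N, time in s.
With the tool pointing down it reaches from about 0.4 to 0.85 m from the base axis. Payload 4.5 kg.
Tool frame: the origin (TCP) lies at the very end of the fingers, on their centre line; the grasp point (between the pads) lies 19 mm behind it; z points along the fingers, y is the line along which they close (so a half turn about z gives the same grasp; the last joint's range is limited). The gripper opens to 88 mm and grips with 3 to 60 N. Pads are 18 mm wide; open, the fingers measure 123 mm over their backs; the gripper's body (75 mm by 187 mm) begins 45 mm behind the grasp point.
Start: joints at [-1.286, 0.689, -0.195, 1.565, 0.157, 0.902, -0.215], TCP at [0.155, 0.605, 0.239] pointing down, gripper open.
Joint ranges: [-3.01, 3.01], [-0.46, 2.08], [-1.47, 1.51], [0.13, 2.56], [-1, 4.14], [0.04, 2.09], [-2.66, 2.66]. Speed limits (rad/s): [2.57, 2.57, 3.14, 3.14, 3.14, 3.14, 3.14].

## Interface

Orientations are given as a unit quaternion [x, y, z, w].
In Python, from plant import r gives the robot as it stands. The module is installed in compiled form; this text tells all that it offers.
- The arm moves only by the tool step_arm, never from a script. Its argument "increments" is a list of rows, each a list of 2 entries, a list of its own where there are three numbers: the shift along the world's x, y, z in cm, then the turn, a rotation vector about the world's x, y, z in degrees. A call has exactly 10 rows; each row shifts and turns the commanded pose from where the row before left it; what a row does not reach is not made up. A row lasts 1/10 s, in which the tool goes at most 50 mm and 8.59 degrees, less where a joint would pass 70% of its speed; a pose out of reach is approached as far as the arm can. A call is refused whole if a number of a shift passes 5 or a number of a turn 8.59, either way. A call with a gripper value outside its range is refused whole. "fingers" is the opening, from 0 (shut) to 1 (fully open), set as the call begins (left out, the last holds). The fingers move at their own pace and stop on an object; "grip_force" is the grip in N (left out, the last holds). Time passes only in rows, so rows that do not move let the fingers close, or fill a call up. It gives the time, the measured TCP pose, the force, the opening and the grip force at its end, in the units of the state.
- r.get_state(): the state, without advancing time (a new reading comes with each control period).
- r.snapshot(name): name is "side" or "top"; returns (picture, depth): 480x640x3 uint8, red, green, blue; 480x640 float32, m along the optical axis (not along the pixel's ray), 0 where there is no reading.
- r.calibration(name): a dict with "fov_y" (degrees; the focal length in pixels is half the picture's height over the tangent of half this angle, whatever the lens; pixels are square), "cx", "cy" (the principal point, pixels), "R" (3x3) and "t" (3): a world point X has camera coordinates R X + t. Camera axes: x right, y down, z forward; pixel columns grow to the right and rows downward; lengths in m; the calibration is good to about 2 mm. A picture is of the moment at which its call begins. calibration takes no time and is no camera call.
- r.finish_job(): hands the job in; it is judged then, once.
The state is a dict: "clock": time; "q": joint angles; "qd": joint speeds; "joint_torque": joint torques, N m; "tool_pos": TCP position; "eef_rot": TCP orientation; "contact_force": force on the tool from outside, world axes, zero at the start; "moment": the same for the moment, N m; "opening": opening from 0.0 (shut) to 1.0 (fully open); "finger_force": force on a finger pad.
Only numpy, scipy, OpenCV 4.12 (cv2) and the standard library are available. Lean on these libraries where they do the work, as an engineer would, in place of code of your own. Each camera call takes 0.05 s, during which the arm holds its last target. There are 200 camera calls.

## Task

Gather all the brass coupling nuts in the blue tray: put in the ones lying on the table, and for those in the clear canister slide the tray under it to the end stop, unscrew the red cap about one and a half turns (it stays on its stem) and only then tip the canister right over with its crank so that they fall into the tray. When the canister is empty, turn it back fully upright, screw the cap fully down again, and push the tray with all the nuts lying in it along its guide under the plywood shelf until it stops. Leave the other things on the table where they are.

Things in the scene. Friction and masses are not known exactly. Their poses are not given: they have to be found in the camera images.
- tray (a joint): blue open tray along its guide, m: 0 = home at the end stop under the plywood shelf, 0.30 = at the other stop, right under the canister; moves along -y of point tray_in as it grows; slides at 2 to 4 N, stays where left. From 0.09 to 0.19 its middle is open from above. Shelf board: underside 85 mm, top 97 mm above the table, reaching 65 mm from the tray's middle line towards the robot.
- tray_in (a point): centre of the tray's inner floor, 17 mm above the table. Inside 122 mm (x) by 142 mm (y), walls 4 mm thick, rim 41 mm above this point. Tray, shelf and canister belong to one fixed jig; this point's axes are the jig's: x away from the robot, y from canister to shelf, z up.
- tray_handle (a point): grip point of the tray's upright black handle post, 16 mm diameter, standing on a thin steel bar on the robot's side of the tray, outside the shelf. Its top is 15 mm above this point, the bar 42 mm below. Pinch it from above, best with the fingers closing along the jig's y.
- cap (a joint): turn of the red screw cap, rad: 0 = screwed fully down (hard stop), grows as it is unscrewed, counter-clockwise from above, to a stop at 11.0 (1.75 turns). Captive on the canister's threaded stem, it rises 16 mm a turn; one and a half turns leave a 24 mm gap all round for the nuts to slide out. Takes about 0.06 N m and stays where left.
- cap_grip (a point): grip point on the axis of the cap's ribbed round red knob, 48 mm diameter: its top is 12 mm above this point, the 72 mm wide cap disc 20 mm below. Rises and tips with the cap.
- canister (a joint): tipping of the clear canister, rad: 0 = upright (stop), grows as the crank rises and the mouth swings to the jig's +y, 2.36 = tipped right over (stop), mouth 45 degrees below level. A stiff pivot (0.5 N m, about 7 N at the peg) holds it where left. The nuts then fall straight down, into a tray at 0.30.
- canister_pivot (a point): point on the canister's axis and on its level pivot axis (along the jig's x), 180 mm above the table. The canister is clear plastic, 66 mm diameter, 90 mm tall, its bottom 55 mm below this point, carried by a wooden post on its far (+x) side.
- crank_peg (a point): grip point of the crank's black peg, a 12 mm round bar along the jig's x, 95 mm from the canister's axis on the robot's side, free 40 mm towards the canister and 25 mm towards the robot. It circles the pivot axis at 75 mm radius: canister upright, it is 35 degrees below level on the -y side; tipping takes it up and over. It turns freely enough in fingers pinching from above along the jig's y.
- nut1_c (a point): brass hexagonal coupling nut, 18 mm long, 11 mm across flats (12.7 mm across corners), 12 g; the point is its centre, x along its length. At first, if present, it stands in the clear canister.
- nut2_c (a point): brass hexagonal coupling nut, 18 mm long, 11 mm across flats (12.7 mm across corners), 12 g; the point is its centre, x along its length. At first, if present, it stands in the clear canister.
- nut3_c (a point): brass hexagonal coupling nut, 18 mm long, 11 mm across flats (12.7 mm across corners), 12 g; the point is its centre, x along its length. At first, if present, it stands in the clear canister.
- nut4_c (a point): brass hexagonal coupling nut, 18 mm long, 11 mm across flats (12.7 mm across corners), 12 g; the point is its centre, x along its length. At first, if present, it stands in the clear canister.
- nut5_c (a point): brass hexagonal coupling nut, 18 mm long, 11 mm across flats (12.7 mm across corners), 12 g; the point is its centre, x along its length. At first, if present, it lies on the table, to the right of the jig.
- nut6_c (a point): brass hexagonal coupling nut, 18 mm long, 11 mm across flats (12.7 mm across corners), 12 g; the point is its centre, x along its length. At first, if present, it lies on the table, to the right of the jig.
- nut7_c (a point): brass hexagonal coupling nut, 18 mm long, 11 mm across flats (12.7 mm across corners), 12 g; the point is its centre, x along its length. At first, if present, it lies on the table, to the right of the jig.
- drill: yellow and black cordless drill standing on its battery, 200 mm tall; a bystander, leave it alone; origin at the centre of its underside.
- tape_measure: green tape measure, 70 x 45 x 38 mm; a bystander, leave it alone; origin at the centre of its underside.
- screwdriver: screwdriver lying on the table; a bystander, leave it alone; origin at the centre of its underside.
- offcut: pale wood offcut, 100 x 45 x 22 mm; a bystander, leave it alone; origin at the centre of its underside.
- bit_box: black bit box, 55 x 90 x 24 mm; a bystander, leave it alone; origin at the centre of its underside.
- cup: red cup, 72 mm wide, 85 mm tall; a bystander, leave it alone; origin at the centre of its underside.
- slat: pale wooden slat, 220 x 30 x 18 mm; a bystander, leave it alone; origin at the centre of its underside.

How it is judged:
On the way, in this order (a step that is already met when the one before it is completed fails the run):
1. the cap is unscrewed at least one and a quarter turns with the canister still upright (value of joint cap above 7.85 rad and value of joint canister below 0.3 rad), for 0.1 s.
2. the canister is tipped right over with the cap open (value of joint canister above 1.9 rad and value of joint cap above 7.5 rad), for 0.2 s.
3. the canister is upright again (value of joint canister below 0.1 rad), for 0.2 s.
At the end, for the whole second after the job is handed in: Every nut present lies at rest inside the tray, below its rim; the cap is screwed down to within 0.2 rad of its seat, the canister is upright to within 0.1 rad, and the tray is home under the shelf to within 8 mm of its stop (x of nut1_c in the frame of tray_in between -0.063 and 0.063 m and y of nut1_c in the frame of tray_in between -0.073 and 0.073 m and z of nut1_c in the frame of tray_in between 0 and 0.041 m and linear speed of each of nut1, nut2, nut3, nut4, nut5, nut6, nut7 below 0.03 m/s and x of nut2_c in the frame of tray_in between -0.063 and 0.063 m and y of nut2_c in the frame of tray_in between -0.073 and 0.073 m and z of nut2_c in the frame of tray_in between 0 and 0.041 m and x of nut3_c in the frame of tray_in between -0.063 and 0.063 m and y of nut3_c in the frame of tray_in between -0.073 and 0.073 m and z of nut3_c in the frame of tray_in between 0 and 0.041 m and x of nut4_c in the frame of tray_in between -0.063 and 0.063 m and y of nut4_c in the frame of tray_in between -0.073 and 0.073 m and z of nut4_c in the frame of tray_in between 0 and 0.041 m and x of nut5_c in the frame of tray_in between -0.063 and 0.063 m and y of nut5_c in the frame of tray_in between -0.073 and 0.073 m and z of nut5_c in the frame of tray_in between 0 and 0.041 m and x of nut6_c in the frame of tray_in between -0.063 and 0.063 m and y of nut6_c in the frame of tray_in between -0.073 and 0.073 m and z of nut6_c in the frame of tray_in between 0 and 0.041 m and x of nut7_c in the frame of tray_in between -0.063 and 0.063 m and y of nut7_c in the frame of tray_in between -0.073 and 0.073 m and z of nut7_c in the frame of tray_in between 0 and 0.041 m and value of joint cap below 0.2 rad and value of joint canister below 0.1 rad and value of joint tray below 0.008 m and velocity of joint tray below 0.01 m/s); the robot touches nothing.
It fails at once if a bystander (drill, tape measure, screwdriver, offcut, bit box, cup or slat) is moved by more than 3 cm (distance of any of drill, tape_measure, screwdriver, offcut, bit_box, cup, slat from where it was at the start of the episode above 0.03 m).
Of nut1, nut2, nut3, nut4 only 2 to 4 are there at a start; the rules pass over those that are not, and their reading is None.
Of nut5, nut6, nut7 only 1 to 3 are there at a start; the rules pass over those that are not, and their reading is None.
At some moment in a run one of nut5, nut6, nut7 may be knocked a few centimetres aside while the robot is not near it.
Once in a run the grip may slacken for a moment while it holds something.
It also fails if it takes over 210 s, if anything falls off the work surface, if the arm or the gripper's body presses on something with over 40 N, if the wrist force passes 120 N, or if a joint passes its speed limit or range.

## Working session

There is one attempt and no reset: what is moved stays moved. The work goes in short steps, Python scripts to look and compute and a tool call to move; the robot and the scene stay as the last step left them, time stands still between calls to the robot, and variables do not carry over. Pictures are saved under pics/ and viewed, at most 14 in all, crops included, and the job is handed in when it is done.

Besides the shell and the picture viewer there is one more tool, called after ">>>" as a command line: name --argument value ..., lists and objects as JSON in quotes. step_arm: Moves the arm, as the interface text tells. Its arguments: {"type":"object","properties":{"increments":{"type":"array","items":{"type":"array"}},"fingers":{"type":"number"},"grip_force":{"type":"number"}},"required":["increments"]}

```bash
mkdir -p pics; cat > h.py <<'E'
import numpy as np, cv2
from plant import r
def snap(n,save=None):
    im,d=r.snapshot(n)
    if save: cv2.imwrite('pics/'+save,im[:,:,::-1])
    return im,d
def cal(n):
    c=r.calibration(n); f=240/np.tan(np.radians(c['fov_y'])/2)
    return f,c['cx'],c['cy'],np.array(c['R']),np.array(c['t'])
def pt(n,u,v,z):  # world point from depth
    f,cx,cy,R,t=cal(n); return R.T@(np.array([(u-cx)/f*z,(v-cy)/f*z,z])-t)
def ray(n,u,v,h): # onto plane z=h
    f,cx,cy,R,t=cal(n); o=-R.T@t; d=R.T@np.array([(u-cx)/f,(v-cy)/f,1]); return o+d*(h-o[2])/d[2]
def cloud(n,d):
    f,cx,cy,R,t=cal(n); v,u=np.mgrid[:480,:640]
    P=np.stack([(u-cx)/f*d,(v-cy)/f*d,d],-1); return (P-t)@R
def proj(n,X):
    f,cx,cy,R,t=cal(n); p=R@np.array(X)+t; return cx+f*p[0]/p[2],cy+f*p[1]/p[2]
E
python3 - <<'E'
from h import *
for n in('side','top'):
    im,d=snap(n,n+'0.png'); f,cx,cy,R,t=cal(n); print(n,f,cx,cy,(-R.T@t).round(3),R.round(2).tolist(),(d==0).mean())
    np.savez('/tmp/%s.npz'%n,im=im,d=d)
s=r.get_state();print(s['clock'],s['tool_pos'],s['eef_rot'],s['contact_force'])
E
```

```text
side 517.9412109126795 324.1308586755276 244.43780509222134 [ 0.312 -1.095  0.989] [[0.98, -0.17, 0.01], [-0.1, -0.58, -0.81], [0.15, 0.8, -0.59]] 0.0038118489583333333
top 484.2223300798937 317.2579399937724 246.5742167273037 [0.315 0.014 1.317] [[0.02, -1.0, -0.01], [-0.99, -0.02, -0.15], [0.15, 0.02, -0.99]] 0.0038216145833333335
0.1 [0.15502057 0.60488583 0.23800111] [ 1.25035917e-01  9.92151874e-01 -8.22969084e-04 -4.29707331e-05] [ 0.01848682 -1.04392576 -0.49893229]
```

View pics/top0.png

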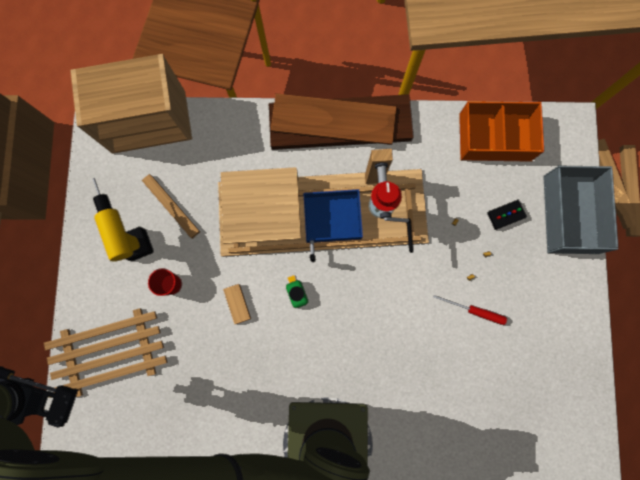

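View pics/side0.png

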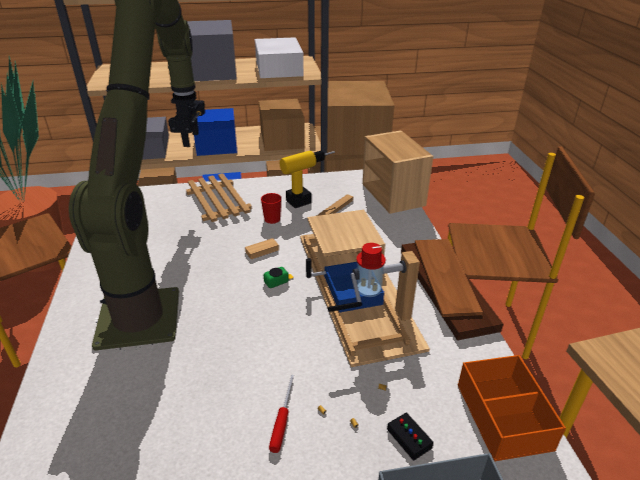

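The top view shows the tray (blue, ~(333,216)), its handle (~(312,257)), the cap (385,195), the crank peg (~(410,235)) and three nuts at (455,221), (488,254) and (472,277). Next I measure them.

```bash
cat >> h.py <<'E'
def blobs(mask,amin):
    n,l,s,c=cv2.connectedComponentsWithStats(mask.astype(np.uint8)); return [(l==i,s[i],c[i]) for i in range(1,n) if s[i,4]>=amin]
def nuts(n,im,P):
    hsv=cv2.cvtColor(im,cv2.COLOR_RGB2HSV).astype(int)
    m=(hsv[...,0]>=10)&(hsv[...,0]<=28)&(hsv[...,1]>110)&(hsv[...,2]>60)
    return m
E
python3 - <<'E'
from h import *
D={n:np.load('/tmp/%s.npz'%n) for n in('side','top')}
for n in D:
    im,d=D[n]['im'],D[n]['d']; P=cloud(n,d); hsv=cv2.cvtColor(im,cv2.COLOR_RGB2HSV).astype(int)
    m=nuts(n,im,P)&(P[...,2]<.03)&(P[...,1]<-.1)&(P[...,1]>-.6)&(P[...,0]>.25)&(P[...,0]<.75)
    for b,s,c in blobs(m,6):
        (a,wh,ang)=cv2.minAreaRect(np.argwhere(b)[:,::-1].astype(np.float32))
        print(n,'nut',c.round(1),s[4],ray(n,*c,.006).round(3),wh,round(ang),P[b].mean(0).round(3))
    red=((hsv[...,0]<8)|(hsv[...,0]>172))&(hsv[...,1]>150)&(P[...,2]>.15)&(P[...,2]<.35)&(abs(P[...,1])<.5)
    for b,s,c in blobs(red,20): print(n,'red',c.round(1),s,P[b].min(0).round(3),P[b].max(0).round(3),np.median(P[b],0).round(3))
    bl=(hsv[...,0]>105)&(hsv[...,0]<125)&(hsv[...,1]>150)&(abs(P[...,1])<.5)&(P[...,0]<.8)&(P[...,2]<.1)
    for b,s,c in blobs(bl,50):
        Q=P[b]; print(n,'blue',s,Q.min(0).round(3),Q.max(0).round(3)); 
        for nm,k in(('floor',Q[:,2]<.025),('rim',Q[:,2]>.05)):
            if k.sum()>20: 
                rc=cv2.minAreaRect(Q[k][:,:2].astype(np.float32)); print(nm,k.sum(),rc,cv2.boxPoints(rc).round(3).tolist())
    dk=(hsv[...,2]<60)&(P[...,2]>.03)&(P[...,2]<.2)&(P[...,0]>.3)&(P[...,0]<.6)&(abs(P[...,1])<.3)
    for b,s,c in blobs(dk,5): print(n,'dark',c.round(1),s,P[b].min(0).round(3),P[b].max(0).round(3),np.median(P[b],0).round(3))
    if n=='top':
        sh=(P[...,2]>.09)&(P[...,2]<.105)&(P[...,0]>.35)&(P[...,0]<.7)&(P[...,1]>-.1)&(P[...,1]<.35)
        for b,s,c in blobs(sh,200):
            rc=cv2.minAreaRect(P[b][:,:2].astype(np.float32)); print('shelf',s[4],rc,cv2.boxPoints(rc).round(3).tolist(),P[b][:,2].mean())
        cv2.imwrite('pics/crop.png',cv2.resize(im[150:290,200:510],None,fx=2.5,fy=2.5,interpolation=cv2.INTER_CUBIC)[:,:,::-1])
    else: cv2.imwrite('pics/crops.png',cv2.resize(im[200:460,260:460],None,fx=2.3,fy=2.3,interpolation=cv2.INTER_CUBIC)[:,:,::-1])
E
```

```text
side nut [378.3 337.5] 2251 [ 0.623 -0.187  0.006] (54.9344596862793, 87.21885681152344) 78 [ 0.62  -0.194  0.015]
side nut [382.1 386.6] 34 [ 0.591 -0.341  0.006] (5.0, 6.0) 90 [ 0.59  -0.343  0.008]
side nut [321.2 409.1] 39 [ 0.439 -0.379  0.006] (7.77817440032959, 4.242640972137451) 45 [ 0.439 -0.381  0.009]
side nut [353.6 422.2] 40 [ 0.503 -0.425  0.006] (9.391485214233398, 4.472135543823242) 63 [ 0.503 -0.426  0.008]
side red [370.8 256.5] [357 243  28  26 551] [ 0.57  -0.163  0.214] [ 0.639 -0.096  0.257] [ 0.6   -0.141  0.234]
side blue [325 262  32  43 965] [ 0.524 -0.087  0.008] [0.62  0.075 0.062]
floor 462 ((0.5638952255249023, 0.010142318904399872), (0.1411150097846985, 0.07419370859861374), 82.09491729736328) [[0.5170000195503235, -0.054999999701976776], [0.5910000205039978, -0.06499999761581421], [0.6100000143051147, 0.07500000298023224], [0.5370000004768372, 0.08500000089406967]]
rim 193 ((0.5762899518013, -0.006522215902805328), (0.09666255116462708, 0.15645407140254974), 3.2873315811157227) [[0.5239999890327454, 0.0689999982714653], [0.5329999923706055, -0.08699999
[... 3280 characters left out ...]
   1  13] [ 0.532 -0.082  0.032] [ 0.535 -0.05   0.046] [ 0.534 -0.066  0.036]
top dark [320.3 240.3] [313 240  17   3  19] [0.522 0.003 0.031] [0.528 0.046 0.052] [0.526 0.028 0.039]
top dark [312.3 257.7] [310 255   5   7  26] [0.466 0.041 0.065] [0.477 0.051 0.108] [0.47  0.046 0.103]
top dark [296.8 293.2] [290 287  16  14 170] [0.365 0.064 0.03 ] [0.4   0.104 0.045] [0.384 0.086 0.038]
shelf 5385 ((0.6075298190116882, 0.18463240563869476), (0.19094283878803253, 0.2003498375415802), 4.664351463317871) [[0.5040000081062317, 0.2770000100135803], [0.5210000276565552, 0.07699999958276749], [0.7110000252723694, 0.09300000220537186], [0.6949999928474426, 0.2919999957084656]] 0.0959614531469511
```

View pics/crop.png

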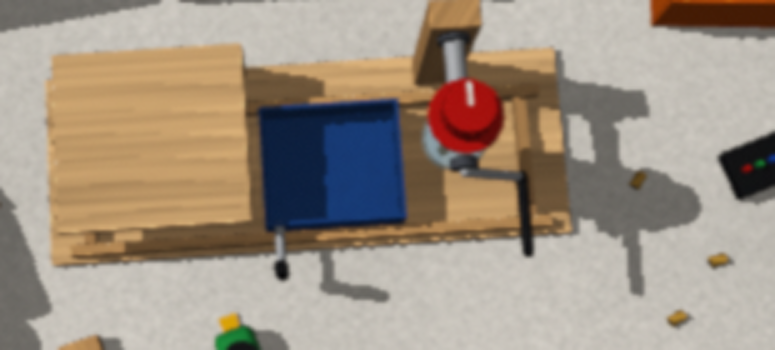

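View pics/crops.png

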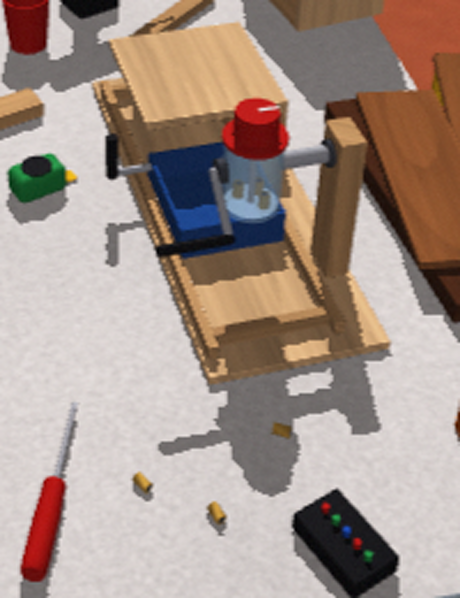

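Top crop: the tray is in the open with its handle post at crop (281,268) and the crank peg at (528,215). The side crop shows about three nuts in the canister and three on the table. Now I refine the knob axis, nut axes and moves.

```bash
cat >> h.py <<'E'
from scipy.spatial.transform import Rotation as Ro
def measure_nuts():
    out={}
    for n in('top','side'):
        im,d=r.snapshot(n); P=cloud(n,d); lab=cv2.cvtColor(im,cv2.COLOR_RGB2HSV).astype(int)
        m=(lab[...,0]>=8)&(lab[...,0]<=30)&(lab[...,1]>75)&(P[...,2]<.03)&(P[...,1]<-.26)&(P[...,1]>-.6)&(P[...,0]>.3)&(P[...,0]<.72)
        for b,s,c in blobs(m,12):
            if s[4]>90: continue
            q=np.argwhere(b)[:,::-1]; X=np.array([ray(n,u,v,.007)[:2] for u,v in q]); w,V=np.linalg.eigh(np.cov(X.T)); a=V[:,1]
            print(n,s[4],'c',X.mean(0).round(4),'axis deg',round(np.degrees(np.arctan2(a[1],a[0]))%180),'sd mm',(1e3*np.sqrt(w)).round(1))
def go(x,y,z,close):
    """print shift (cm) and turn (deg) to TCP x,y,z, tool down, closing line at angle 'close' deg (mod 180)"""
    s=r.get_state(); R=Ro.from_quat(s['eef_rot']); yv=R.as_matrix()[:,1]; cur=np.degrees(np.arctan2(yv[1],yv[0]))
    for k in(-180,0,180,360):
        a=close+k
        if abs(a-cur)>185: continue
        T=Ro.from_matrix(np.array([[np.sin(np.radians(a)),np.cos(np.radians(a)),0],[-np.cos(np.radians(a)),np.sin(np.radians(a)),0],[0,0,-1]]))
        print('shift cm',(100*(np.array([x,y,z])-s['tool_pos'])).round(2),'turn',np.degrees((T*R.inv()).as_rotvec()).round(1), 'cur close',round(cur,1))
    print('q7',round(s['q'][6],2),'clock',round(s['clock'],1))
E
python3 - <<'E'
from h import *
measure_nuts()
for n in('top','side'):
    D=np.load('/tmp/%s.npz'%n); im,d=D['im'],D['d']; P=cloud(n,d); hsv=cv2.cvtColor(im,cv2.COLOR_RGB2HSV).astype(int)
    m=((hsv[...,0]<8)|(hsv[...,0]>172)|(hsv[...,2]>150))&(P[...,2]>.248)&(P[...,2]<.27)&(abs(P[...,0]-.6)<.05)&(abs(P[...,1]+.124)<.05)
    Q=P[m]; print(n,len(Q),Q.mean(0),Q.min(0),Q.max(0), cv2.minEnclosingCircle(Q[:,:2].astype(np.float32)))
    m=(hsv[...,2]<60)&(P[...,2]>.09)&(P[...,2]<.12)&(abs(P[...,0]-.47)<.03)&(abs(P[...,1]-.046)<.03); Q=P[m];print('handle',len(Q),Q.mean(0),Q.min(0),Q.max(0))
s=r.get_state(); print(s['contact_force'])
go(.438,-.2,.30,90)
E
```

```text
top 28 c [ 0.5899 -0.3415] axis deg 142 sd mm [3.5 5.5]
top 40 c [ 0.5549 -0.2634] axis deg 2 sd mm [ 1.7 17.9]
top 32 c [ 0.5028 -0.4257] axis deg 102 sd mm [3.4 5.8]
top 33 c [ 0.4387 -0.3804] axis deg 113 sd mm [3.5 5.6]
side 41 c [ 0.5901 -0.342 ] axis deg 148 sd mm [4.4 5.5]
side 41 c [ 0.4391 -0.3803] axis deg 108 sd mm [3.3 6.4]
side 45 c [ 0.5031 -0.4256] axis deg 98 sd mm [3.5 6.3]
top 345 [ 0.60276167 -0.12580283  0.25253046] [ 0.58001805 -0.14875627  0.24811118] [ 0.62815007 -0.10338545  0.25758269] ((0.603601336479187, -0.12608173489570618), 0.02465282566845417)
handle 21 [0.47168262 0.04578326 0.10342723] [0.46671346 0.04104917 0.09638973] [0.47742249 0.05138267 0.10831393]
side 203 [ 0.60492108 -0.12847929  0.25201401] [ 0.58222906 -0.15216935  0.24811871] [ 0.62862995 -0.10345173  0.2574578 ] ((0.6067959070205688, -0.12762421369552612), 0.025859590619802475)
handle 31 [0.47458937 0.04341669 0.10003555] [0.46777961 0.03596052 0.09103314] [0.48260621 0.05384809 0.10732196]
[-0.48028449 -0.06146358  0.75181413]Traceback (most recent call last):
  File "<stdin>", line 9, in <module>
  File "h.py", line 41, in go
    T=Ro.from_matrix(np.array([[np.sin(np.radians(a)),np.cos(np.radians(a)),0],[-np.cos(np.radians(a)),np.sin(np.radians(a)),0],[0,0,-1]]))
  File "scipy/spatial/transform/_rotation.pyx", line 1143, in scipy.spatial.transform._rotation.Rotation.from_matrix
ValueError: Non-positive determinant (left-handed or null coordinate frame) in rotation matrix 0: [[-1.000000e+00  6.123234e-17  0.000000e+00]
 [-6.123234e-17 -1.000000e+00  0.000000e+00]
 [ 0.000000e+00  0.000000e+00 -1.000000e+00]].
```

```bash
sed -i 's/T=Ro.from_matrix.*/c,sn=np.cos(np.radians(a)),np.sin(np.radians(a)); T=Ro.from_matrix(np.array([[-sn,c,0],[c,sn,0],[0,0,-1]]))/' h.py
python3 -c "
from h import *
go(.425,.2,.30,20)"
```

```text
shift cm [ 27.   -40.51   6.18] turn [  0.1  -0.  -55.6] cur close 75.6
shift cm [ 27.   -40.51   6.18] turn [0.000e+00 1.000e-01 1.244e+02] cur close 75.6
q7 -0.22 clock 0.2
```

>>> step_arm --increments '[[[2.7, -4.0, 0.6], [0, 0, -2.8]], [[2.7, -4.0, 0.6], [0, 0, -2.8]], [[2.7, -4.0, 0.6], [0, 0, -2.8]], [[2.7, -4.0, 0.6], [0, 0, -2.8]], [[2.7, -4.0, 0.6], [0, 0, -2.8]], [[2.7, -4.0, 0.6], [0, 0, -2.8]], [[2.7, -4.0, 0.6], [0, 0, -2.8]], [[2.7, -4.0, 0.6], [0, 0, -2.8]], [[2.7, -4.0, 0.6], [0, 0, -2.8]], [[2.7, -4.0, 0.6], [0, 0, -2.8]]]' --fingers 0.5 --grip_force 20

```text
clock: 1.2
tool_pos: [0.4258, 0.2037, 0.2991]
eef_rot: [0.362, 0.932, 0.0, 0.0]
contact_force: [0.8, 0.1, -0.8]
opening: 0.497
finger_force: 0.0
```

>>> step_arm --increments '[[[0.1, -4.8, 0], [0, 0, -2.8]], [[0.1, -4.8, 0], [0, 0, -2.8]], [[0.1, -4.8, 0], [0, 0, -2.8]], [[0.1, -4.8, 0], [0, 0, -2.8]], [[0.1, -4.8, 0], [0, 0, -2.8]], [[0.1, -4.8, 0], [0, 0, -2.8]], [[0.1, -4.8, 0], [0, 0, -2.8]], [[0.1, -4.8, 0], [0, 0, -2.8]], [[0.1, -4.8, 0], [0, 0, -2.8]], [[0.1, -4.8, 0], [0, 0, -2.8]]]'

```text
clock: 2.2
tool_pos: [0.4348, -0.2764, 0.2988]
eef_rot: [0.577, 0.817, 0.0, 0.0]
contact_force: [0.3, 0.1, 0.5]
opening: 0.499
finger_force: 0.0
```

```bash
python3 -c "
from h import *
measure_nuts()
s=r.get_state();print(s['tool_pos'],s['q'].round(2) if hasattr(s['q'],'round') else s['q'])
go(.439,-.380,.10,20);go(.439,-.380,.003,20)"
```

```text
top 39 c [ 0.5547 -0.2635] axis deg 2 sd mm [ 1.6 18.1]
side 41 c [ 0.5901 -0.342 ] axis deg 148 sd mm [4.4 5.5]
side 40 c [ 0.4391 -0.3804] axis deg 109 sd mm [3.3 6.4]
side 45 c [ 0.5032 -0.4256] axis deg 97 sd mm [3.3 6.3]
[ 0.43358195 -0.28228247  0.29880337] [ 0.42  0.47  0.1   1.82 -0.05  0.85  0.88]
shift cm [  0.54  -9.77 -19.88] turn [   0.    -0.5 -179. ] cur close 19.0
shift cm [  0.54  -9.77 -19.88] turn [0.3 0.  1. ] cur close 19.0
shift cm [  0.54  -9.77 -19.88] turn [   0.    -0.5 -179. ] cur close 19.0
q7 0.88 clock 2.3
shift cm [  0.54  -9.77 -29.58] turn [   0.    -0.5 -179. ] cur close 19.0
shift cm [  0.54  -9.77 -29.58] turn [0.3 0.  1. ] cur close 19.0
shift cm [  0.54  -9.77 -29.58] turn [   0.    -0.5 -179. ] cur close 19.0
q7 0.88 clock 2.3
```

>>> step_arm --increments '[[[0.1, -2.0, -4.5], [0, 0, 0.2]], [[0.1, -2.0, -4.5], [0, 0, 0.2]], [[0.1, -2.0, -4.5], [0, 0, 0.2]], [[0.1, -2.0, -4.5], [0, 0, 0.2]], [[0.1, -1.8, -4.5], [0, 0, 0.2]], [[0, 0, -3], [0, 0, 0]], [[0, 0, -2], [0, 0, 0]], [[0, 0, -1.3], [0, 0, 0]], [[0, 0, -0.6], [0, 0, 0]], [[0, 0, -0.2], [0, 0, 0]]]'

```text
clock: 3.3
tool_pos: [0.4404, -0.3722, 0.0028]
eef_rot: [0.569, 0.822, 0.0, 0.0]
contact_force: [-0.8, -1.0, 0.4]
opening: 0.504
finger_force: 0.0
```

>>> step_arm --increments '[[[0, 0, 0], [0, 0, 0]], [[0, 0, 0], [0, 0, 0]], [[0, 0, 0], [0, 0, 0]], [[0, 0, 0], [0, 0, 0]], [[0, 0, 0], [0, 0, 0]], [[0, 0, 0], [0, 0, 0]], [[0, 0, 1], [0, 0, 0]], [[0, 0, 3], [0, 0, 0]], [[0, 0, 4], [0, 0, 0]], [[0, 0, 4], [0, 0, 0]]]' --fingers 0 --grip_force 20

```text
clock: 4.3
tool_pos: [0.4396, -0.3722, 0.1241]
eef_rot: [0.569, 0.822, 0.0, -0.001]
contact_force: [0.1, -0.0, -0.3]
opening: 0.135
finger_force: 20.0
```

```bash
python3 -c "
from h import *
go(.593,-.004,.18,4.6)"
```

```text
shift cm [15.34 36.82  5.59] turn [ -0.1  -0.  -16. ] cur close 20.6
shift cm [15.34 36.82  5.59] turn [ 1.00e-01 -1.00e-01  1.64e+02] cur close 20.6
q7 1.04 clock 4.3
```

>>> step_arm --increments '[[[0, 4.1, 2], [0, 0, -1.6]], [[0, 4.1, 2], [0, 0, -1.6]], [[0, 4.1, 2], [0, 0, -1.6]], [[0, 4.1, 2], [0, 0, -1.6]], [[0, 4.1, 0], [0, 0, -1.6]], [[0, 4.1, 0], [0, 0, -1.6]], [[0, 4.1, 0], [0, 0, -1.6]], [[0, 4.1, 0], [0, 0, -1.6]], [[0, 4.1, 0], [0, 0, -1.6]], [[3.6, 0, 0], [0, 0, -1.6]]]'

```text
clock: 5.3
tool_pos: [0.4706, 0.0037, 0.2025]
eef_rot: [0.674, 0.738, -0.001, -0.005]
contact_force: [0.4, -0.5, -0.4]
opening: 0.132
finger_force: 20.0
```

>>> step_arm --increments '[[[4, 0, 0], [0, 0, 0]], [[4, 0, 0], [0, 0, 0]], [[3.6, 0, 0], [0, 0, 0]], [[0, 0, 0], [0, 0, 0]], [[0, 0, -3], [0, 0, 0]], [[0, 0, -4], [0, 0, 0]], [[0, 0, -4], [0, 0, 0]], [[0, 0, -3], [0, 0, 0]], [[0, 0, -1], [0, 0, 0]], [[0, 0, 0], [0, 0, 0]]]'

```text
clock: 6.3
tool_pos: [0.5906, -0.0036, 0.0521]
eef_rot: [0.678, 0.735, -0.001, -0.001]
contact_force: [0.1, 0.1, 0.1]
opening: 0.132
finger_force: 20.0
```

```bash
python3 -c "
from h import *
go(.593,-.004,.045,4.6)
s=r.get_state();print(s['tool_pos'],s['opening'],s['contact_force'])
measure_nuts()"
```

```text
shift cm [ 0.24 -0.04 -0.71] turn [  0.3  -0.  180. ] cur close 4.6
shift cm [ 0.24 -0.04 -0.71] turn [-0.  -0.2 -0. ] cur close 4.6
shift cm [ 0.24 -0.04 -0.71] turn [  0.3  -0.  180. ] cur close 4.6
q7 0.29 clock 6.3
[ 0.59063167 -0.00356703  0.05210521] 0.13249140268312734 [0.06680028 0.08543423 0.10835423]
top 28 c [ 0.5903 -0.3416] axis deg 136 sd mm [3.3 5.4]
top 37 c [ 0.5572 -0.2631] axis deg 2 sd mm [ 1.4 18.6]
top 33 c [ 0.5031 -0.4259] axis deg 106 sd mm [3.5 5.9]
side 13 c [ 0.608  -0.2599] axis deg 13 sd mm [2.5 6.2]
side 41 c [ 0.5901 -0.342 ] axis deg 148 sd mm [4.4 5.5]
side 48 c [ 0.5034 -0.4258] axis deg 102 sd mm [3.6 6.5]
```

>>> step_arm --increments '[[[0.3, 0, -1], [0, 0, 0]], [[0, 0, 0], [0, 0, 0]], [[0, 0, 0], [0, 0, 0]], [[0, 0, 2], [0, 0, 0]], [[0, 0, 4], [0, 0, 0]], [[0, 0, 4.5], [0, 0, 0]], [[0, 0, 4.5], [0, 0, 0]], [[-4.5, 0, 1], [0, 0, 0]], [[-4.8, 0, 0], [0, 0, 0]], [[-4.8, 0, 0], [0, 0, 0]]]' --fingers 0.5

```text
clock: 7.4
tool_pos: [0.4529, -0.0035, 0.2038]
eef_rot: [0.678, 0.735, 0.001, 0.001]
contact_force: [0.2, 0.1, -0.5]
opening: 0.501
finger_force: 0.0
```

>>> step_arm --increments '[[[0, -4.7, 0], [0, 0, 0.6]], [[0, -4.7, 0], [0, 0, 0.6]], [[0, -4.7, 0], [0, 0, 0.6]], [[0, -4.7, 0], [0, 0, 0.6]], [[0, -4.7, 0], [0, 0, 0.6]], [[0, -4.7, 0], [0, 0, 0.6]], [[0, -4.7, 0], [0, 0, 0.6]], [[2, -4.3, 0], [0, 0, 0.6]], [[3, -3.8, 0], [0, 0, 0.6]], [[1.5, -2.0, 0], [0, 0, 0.6]]]'

```text
clock: 8.4
tool_pos: [0.5201, -0.4375, 0.2033]
eef_rot: [0.639, 0.769, -0.0, 0.002]
contact_force: [0.0, -0.0, 0.3]
opening: 0.498
finger_force: 0.0
```

```bash
python3 -c "
from h import *
im,d=snap('side'); P=cloud('side',d)
cv2.imwrite('pics/t1.png',cv2.resize(im[200:460,260:460],None,fx=2.3,fy=2.3,interpolation=cv2.INTER_CUBIC)[:,:,::-1])
measure_nuts()
go(.503,-.4257,.003,11)"
```

```text
top 28 c [ 0.5903 -0.3416] axis deg 136 sd mm [3.3 5.4]
top 39 c [ 0.5547 -0.2635] axis deg 2 sd mm [ 1.6 18.1]
top 31 c [ 0.5027 -0.4259] axis deg 105 sd mm [3.3 5.8]
side 55 c [ 0.5757 -0.2621] axis deg 4 sd mm [ 3.3 13. ]
side 41 c [ 0.5901 -0.342 ] axis deg 148 sd mm [4.4 5.5]
side 45 c [ 0.5032 -0.4256] axis deg 97 sd mm [3.3 6.3]
shift cm [ -1.6    0.88 -19.95] turn [   0.    -0.  -179.6] cur close 10.6
shift cm [ -1.6    0.88 -19.95] turn [0.  0.  0.4] cur close 10.6
shift cm [ -1.6    0.88 -19.95] turn [   0.    -0.  -179.6] cur close 10.6
q7 0.92 clock 8.6
```

View pics/t1.png

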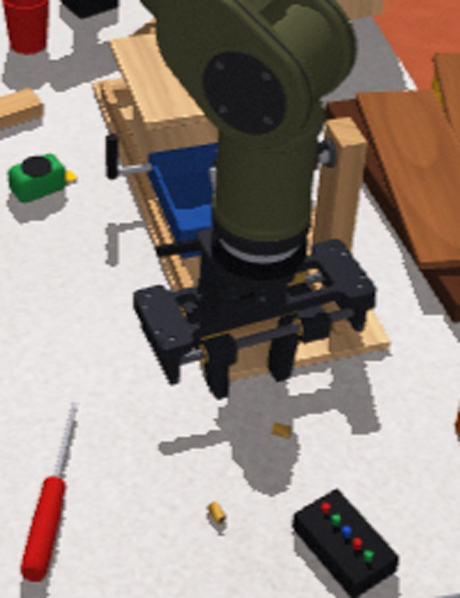

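The side view shows the arm above the second nut (crop 217,513). The first nut is gone from the table and the tray is hidden behind the arm. Picking the second.

>>> step_arm --increments '[[[-0.8, 0.4, -4], [0, 0, 0]], [[-0.8, 0.4, -4.5], [0, 0, 0]], [[0, 0, -4.0], [0, 0, 0]], [[0, 0, -3], [0, 0, 0]], [[0, 0, -2], [0, 0, 0]], [[0, 0, -1.4], [0, 0, 0]], [[0, 0, -0.7], [0, 0, 0]], [[0, 0, -0.3], [0, 0, 0]], [[0, 0, 0], [0, 0, 0]], [[0, 0, 0], [0, 0, 0]]]'

```text
clock: 9.55
tool_pos: [0.5036, -0.426, 0.0048]
eef_rot: [0.639, 0.77, 0.0, 0.001]
contact_force: [-0.9, -0.3, 0.0]
opening: 0.497
finger_force: 0.0
```

>>> step_arm --increments '[[[0, 0, 0], [0, 0, 0]], [[0, 0, 0], [0, 0, 0]], [[0, 0, 0], [0, 0, 0]], [[0, 0, 0], [0, 0, 0]], [[0, 0, 0], [0, 0, 0]], [[0, 0, 0], [0, 0, 0]], [[0, 0, 1], [0, 0, 0]], [[-1, 0, 3], [0, 0, 0]], [[-2, 0, 4], [0, 0, 0]], [[-3, 0, 4], [0, 0, 0]]]' --fingers 0

```text
clock: 10.55
tool_pos: [0.4442, -0.4249, 0.1252]
eef_rot: [0.638, 0.77, 0.0, 0.001]
contact_force: [0.3, -1.5, 0.5]
opening: 0.133
finger_force: 20.0
```

```bash
python3 -c "
from h import *
go(.593,-.004,.20,4.6)"
```

```text
shift cm [14.88 42.09  7.48] turn [ 0.   0.1 -6.2] cur close 10.8
shift cm [14.88 42.09  7.48] turn [ -0.2   0.  173.8] cur close 10.8
q7 1.0 clock 10.6
```

>>> step_arm --increments '[[[0, 4.4, 2], [0, 0, -0.6]], [[0, 4.4, 2], [0, 0, -0.6]], [[0, 4.4, 2], [0, 0, -0.6]], [[0, 4.4, 2], [0, 0, -0.6]], [[0, 4.4, 0], [0, 0, -0.6]], [[0, 4.4, 0], [0, 0, -0.6]], [[0, 4.4, 0], [0, 0, -0.6]], [[0, 4.4, 0], [0, 0, -0.6]], [[0, 4.4, 0], [0, 0, -0.6]], [[0, 4.4, 0], [0, 0, -0.6]]]'

```text
clock: 11.55
tool_pos: [0.4431, 0.0162, 0.2044]
eef_rot: [0.678, 0.735, 0.001, 0.0]
contact_force: [0.7, -0.3, 0.3]
opening: 0.136
finger_force: 20.0
```

>>> step_arm --increments '[[[3, 0, 0], [0, 0, 0]], [[4.2, 0, 0], [0, 0, 0]], [[4.2, 0, 0], [0, 0, 0]], [[3.5, 0, 0], [0, 0, 0]], [[0, 0, -3], [0, 0, 0]], [[0, 0, -4], [0, 0, 0]], [[0, 0, -4], [0, 0, 0]], [[0, 0, -3], [0, 0, 0]], [[0, 0, -2], [0, 0, 0]], [[0, 0, 0], [0, 0, 0]]]'

```text
clock: 12.55
tool_pos: [0.5901, 0.0146, 0.0417]
eef_rot: [0.678, 0.735, -0.002, -0.002]
contact_force: [-0.2, 0.0, 0.1]
opening: 0.131
finger_force: 20.0
```

```bash
python3 -c "
from h import *
go(.593,.016,.045,4.6)
s=r.get_state();print(s['tool_pos'],s['opening'],s['contact_force'])
measure_nuts()"
```

```text
shift cm [0.29 0.14 0.33] turn [  0.4  -0.  180. ] cur close 4.6
shift cm [0.29 0.14 0.33] turn [-0.  -0.3 -0. ] cur close 4.6
shift cm [0.29 0.14 0.33] turn [  0.4  -0.  180. ] cur close 4.6
q7 0.28 clock 12.6
[0.59014337 0.01458876 0.04166102] 0.13132308044921193 [-0.21430015  0.01787719  0.07759813]
top 28 c [ 0.5903 -0.3416] axis deg 136 sd mm [3.3 5.4]
top 35 c [ 0.5552 -0.2632] axis deg 2 sd mm [ 1.4 17.1]
side 41 c [ 0.5901 -0.342 ] axis deg 148 sd mm [4.4 5.5]
```

>>> step_arm --increments '[[[0, 0, 0], [0, 0, 0]], [[0, 0, 0], [0, 0, 0]], [[0, 0, 0], [0, 0, 0]], [[0, 0, 3], [0, 0, 0]], [[0, 0, 4.5], [0, 0, 0]], [[0, 0, 4.5], [0, 0, 0]], [[0, 0, 4], [0, 0, 0]], [[-4.5, 0, 0], [0, 0, 0]], [[-4.8, 0, 0], [0, 0, 0]], [[-4.8, 0, 0], [0, 0, 0]]]' --fingers 0.5

```text
clock: 13.65
tool_pos: [0.4498, 0.0145, 0.2047]
eef_rot: [0.678, 0.735, 0.001, 0.001]
contact_force: [-0.3, 0.4, -0.4]
opening: 0.501
finger_force: 0.0
```

>>> step_arm --increments '[[[0, -4.4, 0], [0, 0, 4.5]], [[0, -4.4, 0], [0, 0, 4.5]], [[0, -4.4, 0], [0, 0, 4.5]], [[0, -4.4, 0], [0, 0, 4.5]], [[0, -4.4, 0], [0, 0, 4.5]], [[0, -4.4, 0], [0, 0, 4.5]], [[0, -4.4, 0], [0, 0, 4.5]], [[0, -3.8, 0], [0, 0, 4.5]], [[3, -2, 0], [0, 0, 4.5]], [[4, 0, 0], [0, 0, 4.5]]]'

```text
clock: 14.65
tool_pos: [0.5183, -0.3579, 0.2045]
eef_rot: [0.348, 0.937, -0.002, -0.0]
contact_force: [0.1, 0.4, -1.4]
opening: 0.5
finger_force: 0.0
```

```bash
python3 -c "
from h import *
measure_nuts()
go(.590,-.3418,.004,53)"
```

```text
top 28 c [ 0.5903 -0.3416] axis deg 136 sd mm [3.3 5.4]
top 38 c [ 0.5551 -0.2635] axis deg 2 sd mm [ 1.6 18.3]
side 41 c [ 0.5901 -0.342 ] axis deg 148 sd mm [4.4 5.5]
shift cm [  6.33   0.9  -20.03] turn [   0.6    0.  -176.9] cur close 49.9
shift cm [  6.33   0.9  -20.03] turn [-0.   0.4  3.1] cur close 49.9
shift cm [  6.33   0.9  -20.03] turn [   0.6    0.  -176.9] cur close 49.9
q7 1.35 clock 14.8
```

>>> step_arm --increments '[[[3, 0.4, -2], [0, 0, 1]], [[3.3, 0.5, -4], [0, 0, 1]], [[0, 0, -4.0], [0, 0, 1]], [[0, 0, -4], [0, 0, 0]], [[0, 0, -3], [0, 0, 0]], [[0, 0, -1.8], [0, 0, 0]], [[0, 0, -0.9], [0, 0, 0]], [[0, 0, -0.3], [0, 0, 0]], [[0, 0, 0], [0, 0, 0]], [[0, 0, 0], [0, 0, 0]]]'

```text
clock: 15.75
tool_pos: [0.5838, -0.3434, 0.007]
eef_rot: [0.32, 0.947, -0.0, 0.001]
contact_force: [-0.2, -0.1, 0.2]
opening: 0.5
finger_force: 0.0
```

>>> step_arm --increments '[[[0, 0, 0], [0, 0, 0]], [[0, 0, 0], [0, 0, 0]], [[0, 0, 0], [0, 0, 0]], [[0, 0, 0], [0, 0, 0]], [[0, 0, 0], [0, 0, 0]], [[0, 0, 0], [0, 0, 0]], [[0, 0, 1], [0, 0, 0]], [[0, 0, 3], [0, 0, 0]], [[-3, 0, 4], [0, 0, 0]], [[-4, 0, 4], [0, 0, 0]]]' --fingers 0

```text
clock: 16.75
tool_pos: [0.5184, -0.3423, 0.1225]
eef_rot: [0.319, 0.948, 0.0, 0.001]
contact_force: [0.8, 0.4, 1.2]
opening: 0.131
finger_force: 20.0
```

```bash
python3 -c "
from h import *
go(.593,-.004,.20,4.6)"
```

```text
shift cm [ 7.46 33.83  7.75] turn [  0.1   0.1 -48.1] cur close 52.7
shift cm [ 7.46 33.83  7.75] turn [-2.000e-01  1.000e-01  1.319e+02] cur close 52.7
q7 1.36 clock 16.8
```

>>> step_arm --increments '[[[-3.8, 0, 3], [0, 0, -4.8]], [[-3.8, 2, 3], [0, 0, -4.8]], [[0, 4.2, 2], [0, 0, -4.8]], [[0, 4.2, 0], [0, 0, -4.8]], [[0, 4.2, 0], [0, 0, -4.8]], [[0, 4.2, 0], [0, 0, -4.8]], [[0, 4.2, 0], [0, 0, -4.8]], [[0, 4.2, 0], [0, 0, -4.8]], [[0, 4.2, 0], [0, 0, -4.8]], [[0, 1, 0], [0, 0, -4.8]]]'

```text
clock: 17.75
tool_pos: [0.443, -0.0142, 0.1997]
eef_rot: [0.676, 0.737, 0.001, -0.001]
contact_force: [-0.7, -0.5, 0.6]
opening: 0.128
finger_force: 20.0
```

>>> step_arm --increments '[[[3, 0, 0], [0, 0, 0]], [[4.2, 0, 0], [0, 0, 0]], [[4.2, 0, 0], [0, 0, 0]], [[3.5, 0, 0], [0, 0, 0]], [[0, 0, -3], [0, 0, 0]], [[0, 0, -4], [0, 0, 0]], [[0, 0, -4], [0, 0, 0]], [[0, 0, -3], [0, 0, 0]], [[0, 0, -2], [0, 0, 0]], [[0, 0, 0], [0, 0, 0]]]'

```text
clock: 18.75
tool_pos: [0.5902, -0.0193, 0.0372]
eef_rot: [0.678, 0.735, -0.001, -0.002]
contact_force: [-0.5, 0.7, -1.2]
opening: 0.133
finger_force: 20.0
```

>>> step_arm --increments '[[[0, 0, 0], [0, 0, 0]], [[0, 0, 0], [0, 0, 0]], [[0, 0, 0], [0, 0, 0]], [[0, 0, 3], [0, 0, 0]], [[0, 0, 4.5], [0, 0, 0]], [[0, 0, 4.5], [0, 0, 0]], [[0, 0, 4], [0, 0, 0]], [[-4.5, 0, 0], [0, 0, 0]], [[-4.8, 0, 0], [0, 0, 0]], [[-4.8, 0, 0], [0, 0, 0]]]' --fingers 0.5

```text
clock: 19.75
tool_pos: [0.45, -0.0196, 0.2007]
eef_rot: [0.678, 0.735, 0.001, 0.001]
contact_force: [-0.3, 0.7, -0.5]
opening: 0.499
finger_force: 0.0
```

```bash
python3 -c "
from h import *
measure_nuts()
im,d=snap('top')
im2,d2=snap('side')
a=cv2.resize(im[150:290,260:430],None,fx=2.2,fy=2.2,interpolation=cv2.INTER_CUBIC); b=cv2.resize(im2[220:360,290:430],None,fx=2.2,fy=2.2,interpolation=cv2.INTER_CUBIC)
cv2.imwrite('pics/t2.png',np.hstack([a,b])[:,:,::-1])
go(.473,.0455,.2,94.6)"
```

```text
top 39 c [ 0.5547 -0.2635] axis deg 2 sd mm [ 1.6 18.1]
shift cm [ 2.26  6.51 -0.04] turn [  0.    0.1 -90. ] cur close 4.6
shift cm [ 2.26  6.51 -0.04] turn [-0.1  0.  90. ] cur close 4.6
q7 0.32 clock 19.9
```

View pics/t2.png

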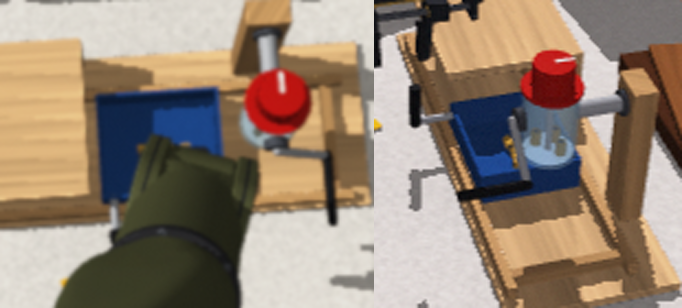

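The nuts are off the table and brass shows inside the tray (right half, ~(510,148)). Next I grip the tray handle.

>>> step_arm --increments '[[[0.3, 0.7, 0], [0, 0, -8.5]], [[0.3, 0.7, 0], [0, 0, -8.5]], [[0.3, 0.7, 0], [0, 0, -8.5]], [[0.3, 0.7, 0], [0, 0, -8.5]], [[0.3, 0.7, 0], [0, 0, -8.5]], [[0.3, 0.7, 0], [0, 0, -8.5]], [[0.3, 0.7, 0], [0, 0, -8.5]], [[0.2, 0.7, 0], [0, 0, -8.5]], [[0, 0.7, 0], [0, 0, -8.5]], [[0, 0.2, 0], [0, 0, -8.5]]]'

```text
clock: 20.95
tool_pos: [0.4768, 0.0468, 0.1999]
eef_rot: [0.997, 0.083, 0.002, -0.0]
contact_force: [0.0, -0.9, 0.0]
opening: 0.498
finger_force: 0.0
```

```bash
python3 -c "
from h import *
go(.473,.0455,.076,94.6)"
```

```text
shift cm [ -0.38  -0.13 -12.39] turn [-0.   0.2 -4.9] cur close -80.5
shift cm [ -0.38  -0.13 -12.39] turn [ -0.3  -0.  175.1] cur close -80.5
q7 -0.81 clock 20.9
```

>>> step_arm --increments '[[[-0.3, -0.1, -2], [0, 0, -5]], [[0, 0, -3], [0, 0, 0]], [[0, 0, -3], [0, 0, 0]], [[0, 0, -2.2], [0, 0, 0]], [[0, 0, -1.3], [0, 0, 0]], [[0, 0, -0.6], [0, 0, 0]], [[0, 0, -0.2], [0, 0, 0]], [[0, 0, 0], [0, 0, 0]], [[0, 0, 0], [0, 0, 0]], [[0, 0, 0], [0, 0, 0]]]'

```text
clock: 21.95
tool_pos: [0.4717, 0.0445, 0.0769]
eef_rot: [0.999, 0.041, 0.001, 0.0]
contact_force: [0.4, 0.6, 0.6]
opening: 0.5
finger_force: 0.0
```

>>> step_arm --increments '[[[0, 0, 0], [0, 0, 0]], [[0, 0, 0], [0, 0, 0]], [[0, 0, 0], [0, 0, 0]], [[0, 0, 0], [0, 0, 0]], [[0, 0, 0], [0, 0, 0]], [[0, 0, 0], [0, 0, 0]], [[0.02, -0.3, 0], [0, 0, 0]], [[0.06, -0.7, 0], [0, 0, 0]], [[0.08, -1, 0], [0, 0, 0]], [[0.08, -1, 0], [0, 0, 0]]]' --fingers 0 --grip_force 25

```text
clock: 22.95
tool_pos: [0.4738, 0.0132, 0.0764]
eef_rot: [0.999, 0.04, 0.0, 0.0]
contact_force: [0.6, 2.8, 2.0]
opening: 0.17
finger_force: 25.0
```

>>> step_arm --increments '[[[0.06, -0.8, 0], [0, 0, 0]], [[0.06, -0.8, 0], [0, 0, 0]], [[0.06, -0.8, 0], [0, 0, 0]], [[0.06, -0.8, 0], [0, 0, 0]], [[0.06, -0.8, 0], [0, 0, 0]], [[0.06, -0.8, 0], [0, 0, 0]], [[0.06, -0.8, 0], [0, 0, 0]], [[0.06, -0.8, 0], [0, 0, 0]], [[0, 0, 0], [0, 0, 0]], [[0, 0, 0], [0, 0, 0]]]'

```text
clock: 23.95
tool_pos: [0.4792, -0.0514, 0.0764]
eef_rot: [0.999, 0.04, 0.001, 0.002]
contact_force: [4.7, -2.3, -0.3]
opening: 0.174
finger_force: 25.0
```

>>> step_arm --increments '[[[0.04, -0.4, 0], [0, 0, 0]], [[0.03, -0.4, 0], [0, 0, 0]], [[0.03, -0.4, 0], [0, 0, 0]], [[0.03, -0.4, 0], [0, 0, 0]], [[0.03, -0.4, 0], [0, 0, 0]], [[0.03, -0.4, 0], [0, 0, 0]], [[0, 0, 0], [0, 0, 0]], [[0, 0, 0], [0, 0, 0]], [[0, 0, 0], [0, 0, 0]], [[0, 0, 0], [0, 0, 0]]]'

```text
clock: 24.95
tool_pos: [0.481, -0.0734, 0.0764]
eef_rot: [0.999, 0.041, 0.001, 0.0]
contact_force: [3.8, 0.8, 0.7]
opening: 0.171
finger_force: 25.0
```

>>> step_arm --increments '[[[0.1, -0.3, 0], [0, 0, 0]], [[0.05, -0.3, 0], [0, 0, 0]], [[0.03, -0.3, 0], [0, 0, 0]], [[0.03, -0.3, 0], [0, 0, 0]], [[0, 0, 0], [0, 0, 0]], [[0, 0, 0], [0, 0, 0]], [[0, 0, 0], [0, 0, 0]], [[0, 0, 0], [0, 0, 0]], [[0, 0, 0], [0, 0, 0]], [[0, 0, 0], [0, 0, 0]]]'

```text
clock: 25.95
tool_pos: [0.481, -0.0752, 0.0763]
eef_rot: [0.999, 0.045, -0.002, -0.009]
contact_force: [2.0, 19.0, 10.2]
opening: 0.171
finger_force: 25.1
```

```bash
python3 -c "
from h import *
im,d=snap('side'); P=cloud('side',d)
a=cv2.resize(im[200:380,260:440],None,fx=3,fy=3,interpolation=cv2.INTER_CUBIC)
cv2.imwrite('pics/t3.png',a[:,:,::-1])"
```

```text
(no output)
```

View pics/t3.png

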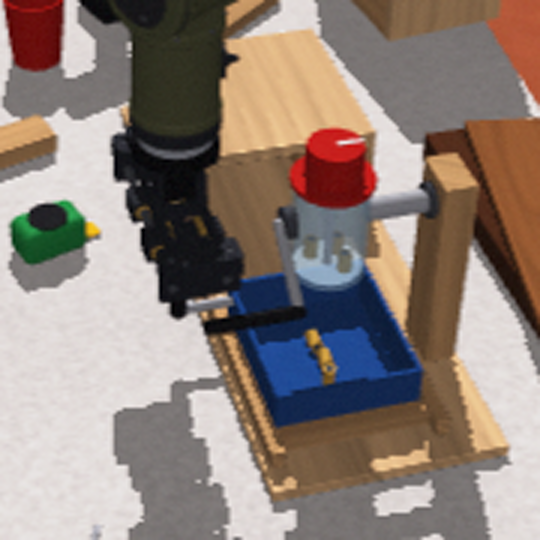

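The tray is against the stop under the canister with three nuts in it (crop ~(320,358)), and three nuts show in the canister at (310,245)–(345,262). Next: release, then go to the cap.

>>> step_arm --increments '[[[0, 0.5, 0], [0, 0, 0]], [[0, 0, 0], [0, 0, 0]], [[0, 0, 0], [0, 0, 0]], [[0, 0, 0], [0, 0, 0]], [[0, 0, 2], [0, 0, 0]], [[0, 0, 4], [0, 0, 0]], [[0, 0, 4.5], [0, 0, 0]], [[0, 0, 4.5], [0, 0, -8]], [[0, 0, 4.5], [0, 0, -8]], [[0, 0, 4], [0, 0, -8]]]' --fingers 0.5

```text
clock: 27.0
tool_pos: [0.4815, -0.0815, 0.3135]
eef_rot: [0.985, -0.172, 0.0, 0.0]
contact_force: [1.3, 0.9, -0.2]
opening: 0.503
finger_force: 0.0
```

>>> step_arm --increments '[[[1.7, -0.8, 0], [0, 0, -8]], [[1.7, -0.8, 0], [0, 0, -8]], [[1.7, -0.8, 0], [0, 0, -8]], [[1.7, -0.8, 0], [0, 0, -8]], [[1.7, -0.7, 0], [0, 0, -8]], [[1.7, -0.7, 0], [0, 0, -8]], [[1.7, -0.6, 0], [0, 0, 0]], [[0, 0, 0], [0, 0, 0]], [[0, 0, 0], [0, 0, 0]], [[0, 0, 0], [0, 0, 0]]]' --fingers 0.95

```text
clock: 28.0
tool_pos: [0.6003, -0.1327, 0.3113]
eef_rot: [0.832, -0.555, -0.001, -0.0]
contact_force: [0.8, -0.2, 0.0]
opening: 0.947
finger_force: 0.0
```

```bash
cat >> h.py <<'E'
def knob(z0=.24,z1=.31):
    for n in('top','side'):
        im,d=r.snapshot(n); P=cloud(n,d); hsv=cv2.cvtColor(im,cv2.COLOR_RGB2HSV).astype(int)
        m=((hsv[...,0]<8)|(hsv[...,0]>172))&(hsv[...,1]>120)&(abs(P[...,0]-.604)<.06)&(abs(P[...,1]+.126)<.06)&(P[...,2]>.19)
        Q=P[m]
        if len(Q)<15: print(n,'few',len(Q)); continue
        zt=np.percentile(Q[:,2],97); K=Q[Q[:,2]>zt-.008]
        print(n,len(Q),'ztop',zt.round(4),'zlow',np.percentile(Q[:,2],3).round(4),'circle',cv2.minEnclosingCircle(K[:,:2].astype(np.float32)))
E
python3 - <<'E'
from h import *
D=np.load('/tmp/side.npz'); P=cloud('side',D['d']); m=(P[...,0]>.655)&(P[...,0]<.76)&(P[...,1]>-.2)&(P[...,1]<-.04)&(P[...,2]>.1); print('post',P[m].min(0),P[m].max(0))
s=r.get_state(); print(s['tool_pos'],s['contact_force'],s['moment'])
go(.604,-.126,.231,-160)
knob()
E
```

```text
post [ 0.65518746 -0.14731253  0.10012236] [ 0.72719462 -0.09124077  0.2092693 ]
[ 0.60025936 -0.13269502  0.31133843] [ 0.76138772 -0.21330352  0.02920424] [ 0.08657754  0.14137449 -0.0231776 ]
shift cm [ 0.37  0.67 -8.03] turn [ 1.000e-01 -1.000e-01  1.774e+02] cur close -157.4
shift cm [ 0.37  0.67 -8.03] turn [-0.  -0.  -2.6] cur close -157.4
shift cm [ 0.37  0.67 -8.03] turn [ 1.000e-01 -1.000e-01  1.774e+02] cur close -157.4
q7 -1.88 clock 28.0
top 342 ztop 0.2562 zlow 0.2173 circle ((0.5850322246551514, -0.14258840680122375), 0.036980319768190384)
side 558 ztop 0.2541 zlow 0.2169 circle ((0.6077061891555786, -0.12712977826595306), 0.026818305253982544)
```

>>> step_arm --increments '[[[0.2, 0.3, 0], [0, 0, -8]], [[0.2, 0.3, 0], [0, 0, -8]], [[0, 0, 0], [0, 0, -8]], [[0, 0, 0], [0, 0, -8]], [[0, 0, -2], [0, 0, 0]], [[0, 0, -2.5], [0, 0, 0]], [[0, 0, -2], [0, 0, 0]], [[0, 0, -1.1], [0, 0, 0]], [[0, 0, -0.5], [0, 0, 0]], [[0, 0, 0], [0, 0, 0]]]'

```text
clock: 29.1
tool_pos: [0.6053, -0.1265, 0.2305]
eef_rot: [-0.647, 0.762, 0.0, 0.0]
contact_force: [-0.1, 0.6, -0.0]
opening: 0.952
finger_force: 0.0
```

>>> step_arm --increments '[[[0, 0, 0], [0, 0, 0]], [[0, 0, 0], [0, 0, 0]], [[0, 0, 0], [0, 0, 0]], [[0, 0, 0], [0, 0, 0]], [[0, 0, 0], [0, 0, 0]], [[0, 0, 0], [0, 0, 0]], [[0, 0, 0], [0, 0, 0]], [[0, 0, 0], [0, 0, 0]], [[0, 0, 0], [0, 0, 0]], [[0, 0, 0], [0, 0, 0]]]' --fingers 0 --grip_force 20

```text
clock: 30.1
tool_pos: [0.6047, -0.1266, 0.2305]
eef_rot: [-0.647, 0.763, 0.001, -0.0]
contact_force: [-5.5, 1.2, 5.8]
opening: 0.536
finger_force: 20.0
```

```bash
python3 - <<'E'
from h import *
s=r.get_state(); print(s['tool_pos'],s['contact_force'],s['moment'],s['opening'],s['finger_force'])
go(.605,-.1265,.231,-192)
E
```

```text
[ 0.60471684 -0.12660955  0.2304979 ] [-5.49597352  1.22606324  5.81816335] [0.51814902 1.15937258 0.0058306 ] 0.536225015992745 20.000350289046764
shift cm [0.03 0.01 0.05] turn [ 1.000e-01 -0.000e+00  1.774e+02] cur close 170.6
shift cm [0.03 0.01 0.05] turn [-0.  -0.1 -2.6] cur close 170.6
q7 -2.31 clock 30.1
```

>>> step_arm --increments '[[[-0.05, 0, 0.04], [0, 0, 8.5]], [[0, 0, 0.04], [0, 0, 8.5]], [[0, 0, 0.04], [0, 0, 8.5]], [[0, 0, 0.04], [0, 0, 8.5]], [[0, 0, 0.03], [0, 0, 8.5]], [[0, 0, 0.04], [0, 0, 8.5]], [[0, 0, 0.04], [0, 0, 8.5]], [[0, 0, 0.04], [0, 0, 8.5]], [[0, 0, 0.04], [0, 0, 8.5]], [[0, 0, 0.03], [0, 0, 8.5]]]'

```text
clock: 31.1
tool_pos: [0.6067, -0.1253, 0.2344]
eef_rot: [0.993, -0.122, 0.002, -0.001]
contact_force: [0.2, 3.1, 2.7]
opening: 0.542
finger_force: 20.0
```

```bash
python3 - <<'E'
from h import *
s=r.get_state(); print(s['tool_pos'],s['contact_force'],s['moment'],s['opening'],s['finger_force'])
go(.605,-.1265,.231,80)
knob()
E
```

```text
[ 0.6067207  -0.12526253  0.23437133] [0.20760444 3.10900534 2.66852669] [ 0.62276201  0.09514239 -0.09800774] 0.5424861621161409 19.995355932042003
shift cm [-0.17 -0.12 -0.34] turn [-0.1  0.2  4. ] cur close -104.0
shift cm [-0.17 -0.12 -0.34] turn [ 3.00e-01  1.00e-01 -1.76e+02] cur close -104.0
q7 -1.08 clock 31.1
top 150 ztop 0.2584 zlow 0.2213 circle ((0.5844990015029907, -0.13403315842151642), 0.010721287690103054)
side 271 ztop 0.246 zlow 0.2199 circle ((0.6005872488021851, -0.14311456680297852), 0.02492602728307247)
```

>>> step_arm --increments '[[[-0.05, -0.05, 0.04], [0, 0, 8.5]], [[-0.05, -0.03, 0.04], [0, 0, 8.5]], [[0, 0, 0.04], [0, 0, 8.5]], [[0, 0, 0.04], [0, 0, 8.5]], [[0, 0, 0.03], [0, 0, 8.5]], [[0, 0, 0.04], [0, 0, 8.5]], [[0, 0, 0.04], [0, 0, 8.5]], [[0, 0, 0.04], [0, 0, 8.5]], [[0, 0, 0.04], [0, 0, 8.5]], [[0, 0, 0.03], [0, 0, 8.5]]]'

```text
clock: 32.2
tool_pos: [0.6055, -0.1233, 0.2381]
eef_rot: [0.815, 0.58, 0.003, -0.002]
contact_force: [0.5, 8.2, 4.8]
opening: 0.545
finger_force: 20.0
```

>>> step_arm --increments '[[[0, 0, 0.04], [0, 0, 8.5]], [[0, 0, 0.04], [0, 0, 8.5]], [[0, 0, 0.04], [0, 0, 8.5]], [[0, 0, 0.04], [0, 0, 8.5]], [[0, 0, 0.03], [0, 0, 8.5]], [[0, 0, 0.04], [0, 0, 8.5]], [[0, 0, 0.04], [0, 0, 8.5]], [[0, 0, 0.04], [0, 0, 8.5]], [[0, 0, 0.04], [0, 0, 8.5]], [[0, 0, 0.03], [0, 0, 8.5]]]'

```text
clock: 33.2
tool_pos: [0.6034, -0.1242, 0.2418]
eef_rot: [0.21, 0.978, 0.002, -0.001]
contact_force: [-5.3, 6.2, 6.1]
opening: 0.541
finger_force: 20.0
```

```bash
python3 - <<'E'
from h import *
s=r.get_state(); print(s['tool_pos'],s['contact_force'],s['moment'],s['opening'],s['finger_force'])
go(.605,-.1265,.231,80)
knob()
E
```

```text
[ 0.60337693 -0.12422687  0.24179877] [-5.25465123  6.18163822  6.13266949] [ 1.27788994  0.81795938 -0.04072138] 0.5406158398346284 19.995236210525036
shift cm [ 0.16 -0.23 -1.08] turn [  -0.2    0.4 -165.8] cur close 65.8
shift cm [ 0.16 -0.23 -1.08] turn [-0.3 -0.1 14.2] cur close 65.8
q7 1.23 clock 33.2
top 270 ztop 0.267 zlow 0.2289 circle ((0.5853204131126404, -0.10661312192678452), 0.02504902519285679)
side 279 ztop 0.2546 zlow 0.2272 circle ((0.598438024520874, -0.1402839720249176), 0.023461855947971344)
```

>>> step_arm --increments '[[[0, -0.05, 0.03], [0, 0, 8.5]], [[0.05, -0.05, 0.04], [0, 0, 8.5]], [[0.05, -0.05, 0.04], [0, 0, 8.5]], [[0, -0.05, 0.04], [0, 0, 8.5]], [[0, 0, 0.03], [0, 0, 8.5]], [[0, 0, 0.04], [0, 0, 8.5]], [[0, 0, 0.04], [0, 0, 8.5]], [[0, 0, 0.04], [0, 0, 8.5]], [[0, 0, 0], [0, 0, 0]], [[0, 0, 0], [0, 0, 0]]]'

```text
clock: 34.3
tool_pos: [0.6038, -0.1262, 0.2448]
eef_rot: [-0.37, 0.929, 0.003, -0.0]
contact_force: [-5.1, 6.9, 7.6]
opening: 0.535
finger_force: 20.0
```

>>> step_arm --increments '[[[0, 0, 0], [0, 0, 0]], [[0, 0, 0], [0, 0, 0]], [[0, 0, 0], [0, 0, 0]], [[0, 0, 0], [0, 0, 0]], [[0, 0, 0.2], [0, 0, -8.5]], [[0, 0, 0], [0, 0, -8.5]], [[0, 0, 0], [0, 0, -8.5]], [[0, 0, 0], [0, 0, -8.5]], [[0, 0, 0], [0, 0, -8.5]], [[0, 0, 0], [0, 0, -8.5]]]' --fingers 0.9

```text
clock: 35.3
tool_pos: [0.6049, -0.1298, 0.2466]
eef_rot: [0.068, 0.998, -0.0, 0.0]
contact_force: [-0.0, 0.0, 0.3]
opening: 0.897
finger_force: 0.0
```

>>> step_arm --increments '[[[0, 0, 0], [0, 0, -8.5]], [[0, 0, 0], [0, 0, -8.5]], [[0, 0, 0], [0, 0, -8.5]], [[0, 0, 0], [0, 0, -8.5]], [[0, 0, 0], [0, 0, -8.5]], [[0, 0, 0], [0, 0, -8.5]], [[0, 0, 0], [0, 0, -8.5]], [[0, 0, 0], [0, 0, -8.5]], [[0, 0, 0], [0, 0, -8.5]], [[0, 0, 0], [0, 0, -8.5]]]'

```text
clock: 36.3
tool_pos: [0.605, -0.1296, 0.2467]
eef_rot: [0.724, 0.69, 0.0, 0.0]
contact_force: [0.0, 0.1, 0.1]
opening: 0.9
finger_force: 0.0
```

>>> step_arm --increments '[[[0, 0, 0], [0, 0, -8.5]], [[0, 0, 0], [0, 0, -8.5]], [[0, 0, 0], [0, 0, -8.5]], [[0, 0, 0], [0, 0, -8.5]], [[0, 0, 0], [0, 0, -8.5]], [[0, 0, 0], [0, 0, -8.5]], [[0, 0, 0], [0, 0, -8.5]], [[0, 0, 0], [0, 0, 0]], [[0, 0, 0], [0, 0, 0]], [[0, 0, 0], [0, 0, 0]]]'

```text
clock: 37.3
tool_pos: [0.6049, -0.1294, 0.2467]
eef_rot: [0.97, 0.244, 0.0, -0.0]
contact_force: [0.2, -0.6, -0.2]
opening: 0.904
finger_force: 0.0
```

```bash
python3 - <<'E'
from h import *
s=r.get_state(); print(s['tool_pos'],s['contact_force'],s['moment'],s['opening'],s['finger_force'])
go(.605,-.1265,.247,-192)
knob()
E
```

```text
[ 0.60486282 -0.12943828  0.24671925] [ 0.23063371 -0.64551098 -0.216129  ] [-0.00671348  0.16524048 -0.0206518 ] 0.9040249795521761 0.0
shift cm [0.01 0.29 0.03] turn [   0.     0.  -130.3] cur close -61.7
shift cm [0.01 0.29 0.03] turn [-0.   0.  49.7] cur close -61.7
q7 -0.51 clock 37.3
top few 0
side 531 ztop 0.2686 zlow 0.2312 circle ((0.6094312071800232, -0.13745121657848358), 0.035568445920944214)
```

>>> step_arm --increments '[[[0, 0.3, 0], [0, 0, -8.5]], [[0, 0, -0.2], [0, 0, -8.5]], [[0, 0, 0], [0, 0, -8.5]], [[0, 0, 0], [0, 0, -8.5]], [[0, 0, 0], [0, 0, -8.5]], [[0, 0, 0], [0, 0, 0]], [[0, 0, 0], [0, 0, 0]], [[0, 0, 0], [0, 0, 0]], [[0, 0, 0], [0, 0, 0]], [[0, 0, 0], [0, 0, 0]]]'

```text
clock: 38.4
tool_pos: [0.6048, -0.1265, 0.2449]
eef_rot: [0.992, -0.125, 0.0, -0.0]
contact_force: [0.0, -0.3, -0.2]
opening: 0.895
finger_force: 0.0
```

>>> step_arm --increments '[[[0, 0, 0], [0, 0, 0]], [[0, 0, 0], [0, 0, 0]], [[0, 0, 0], [0, 0, 0]], [[0, 0, 0], [0, 0, 0]], [[0, 0, 0], [0, 0, 0]], [[0, 0, 0], [0, 0, 0]], [[0, 0, 0.02], [0, 0, 4]], [[0, 0, 0.04], [0, 0, 8.5]], [[0, 0, 0.04], [0, 0, 8.5]], [[0, 0, 0.04], [0, 0, 8.5]]]' --fingers 0

```text
clock: 39.4
tool_pos: [0.6052, -0.1249, 0.2461]
eef_rot: [0.991, 0.135, 0.0, -0.001]
contact_force: [0.2, 4.3, 0.8]
opening: 0.537
finger_force: 20.0
```

>>> step_arm --increments '[[[0, 0, 0.04], [0, 0, 8.5]], [[0, 0, 0.04], [0, 0, 8.5]], [[0, 0, 0.04], [0, 0, 8.5]], [[0, 0, 0.04], [0, 0, 8.5]], [[0, 0, 0.03], [0, 0, 8.5]], [[0, 0, 0.04], [0, 0, 8.5]], [[0, 0, 0.04], [0, 0, 8.5]], [[0, 0, 0.04], [0, 0, 8.5]], [[0, 0, 0.04], [0, 0, 8.5]], [[0, 0, 0.03], [0, 0, 8.5]]]'

```text
clock: 40.4
tool_pos: [0.6049, -0.1246, 0.2499]
eef_rot: [0.639, 0.769, 0.001, -0.001]
contact_force: [-0.7, 4.7, 0.9]
opening: 0.535
finger_force: 20.0
```

>>> step_arm --increments '[[[0, 0, 0.04], [0, 0, 8.5]], [[0, 0, 0.04], [0, 0, 8.5]], [[0, 0, 0.04], [0, 0, 8.5]], [[0, 0, 0.04], [0, 0, 8.5]], [[0, 0, 0.03], [0, 0, 8.5]], [[0, 0, 0.04], [0, 0, 8.5]], [[0, 0, 0.04], [0, 0, 8.5]], [[0, 0, 0.04], [0, 0, 8.5]], [[0, 0, 0.04], [0, 0, 8.5]], [[0, 0, 0.03], [0, 0, 8.5]]]'

```text
clock: 41.4
tool_pos: [0.6046, -0.1249, 0.2536]
eef_rot: [-0.048, 0.999, 0.001, -0.0]
contact_force: [-1.1, 4.6, 1.6]
opening: 0.54
finger_force: 20.0
```

```bash
python3 - <<'E'
from h import *
s=r.get_state(); print(s['tool_pos'],s['contact_force'],s['moment'],s['opening'],s['finger_force'])
go(.605,-.1265,.247,90)
knob()
E
```

```text
[ 0.60458294 -0.12488011  0.25362681] [-1.14740748  4.63367986  1.62339942] [ 1.10045409  0.23666419 -0.05232023] 0.540117318845863 19.992649666965008
shift cm [ 0.04 -0.16 -0.66] turn [-0.1 -0.  -5.5] cur close 95.5
shift cm [ 0.04 -0.16 -0.66] turn [  0.   -0.2 174.5] cur close 95.5
q7 1.64 clock 41.4
top 289 ztop 0.3446 zlow 0.2409 circle ((0.5848467350006104, -0.09576120972633362), 0.01844004914164543)
side 359 ztop 0.2767 zlow 0.2394 circle ((0.5892122983932495, -0.14115872979164124), 0.03696503862738609)
```

>>> step_arm --increments '[[[0, -0.1, 0.04], [0, 0, 8.5]], [[0, 0, 0.04], [0, 0, 8.5]], [[0, 0, 0.04], [0, 0, 8.5]], [[0, 0, 0], [0, 0, 0]], [[0, 0, 0], [0, 0, 0]], [[0, 0, 0], [0, 0, 0]], [[0, 0, 0], [0, 0, 0]], [[0, 0, 0], [0, 0, 0]], [[0, 0, 0], [0, 0, 0]], [[0, 0, 0], [0, 0, 0]]]'

```text
clock: 42.5
tool_pos: [0.6046, -0.1251, 0.2547]
eef_rot: [-0.264, 0.964, 0.002, 0.0]
contact_force: [-1.3, 6.3, 1.2]
opening: 0.537
finger_force: 20.0
```

>>> step_arm --increments '[[[0, 0, 0], [0, 0, 0]], [[0, 0, 0], [0, 0, 0]], [[0, 0, 0], [0, 0, 0]], [[0, 0, 0], [0, 0, 0]], [[0, 0, 2], [0, 0, 0]], [[0, 0, 4], [0, 0, 0]], [[0, 0, 2], [0, 0, -5]], [[-3, -2, 0], [0, 0, -7]], [[-4, -3, 0], [0, 0, -7]], [[-2.5, -1.8, 0], [0, 0, -7]]]' --fingers 0.9

```text
clock: 43.5
tool_pos: [0.507, -0.1984, 0.335]
eef_rot: [-0.036, 0.999, -0.001, -0.001]
contact_force: [-0.3, -1.2, 0.2]
opening: 0.899
finger_force: 0.0
```

```bash
cat >> h.py <<'E'
def peg():
    for n in('top','side'):
        im,d=r.snapshot(n); P=cloud(n,d); hsv=cv2.cvtColor(im,cv2.COLOR_RGB2HSV).astype(int)
        m=(hsv[...,2]<60)&(P[...,2]>.12)&(P[...,2]<.155)&(P[...,0]>.47)&(P[...,0]<.57)&(abs(P[...,1]+.194)<.03)
        Q=P[m]
        if len(Q)<10: print(n,'few'); continue
        k=np.polyfit(Q[:,0],Q[:,1],1); print(n,len(Q),'y at .509',np.polyval(k,.509).round(4),'slope',k[0].round(3),'x',Q[:,0].min(),Q[:,0].max(),'z top',np.percentile(Q[:,2],90))
E
python3 - <<'E'
from h import *
knob(); peg()
go(.509,-.194,.25,94.6)
for t0 in range(0,135,9):
    f=lambda t:np.array([-.075*np.cos(np.radians(t-35)),.075*np.sin(np.radians(t-35))])
    a=(f(t0+9)-f(t0))*100; print(t0,[round(-.08*a[0],2),round(.997*a[0],2),round(a[1],2)])
E
```

```text
top 660 ztop 0.2801 zlow 0.2422 circle ((0.6037638187408447, -0.12595409154891968), 0.024630779400467873)
side 557 ztop 0.2783 zlow 0.2413 circle ((0.6054279208183289, -0.1271272599697113), 0.02544773556292057)
top 30 y at .509 -0.1956 slope 0.036 x 0.48634979038294146 0.5118211449149864 z top 0.14371660564091385
side 166 y at .509 -0.1978 slope 0.086 x 0.4860824657251314 0.5689990230248919 z top 0.14237941831881668
shift cm [-0.09  0.19 -8.53] turn [-1.0e-01  0.0e+00  1.8e+02] cur close 94.6
shift cm [-0.09  0.19 -8.53] turn [ 0.   0.1 -0. ] cur close 94.6
shift cm [-0.09  0.19 -8.53] turn [-1.0e-01  0.0e+00  1.8e+02] cur close 94.6
q7 1.79 clock 43.7
0 [np.float64(0.05), np.float64(-0.6), np.float64(1.01)]
9 [np.float64(0.03), np.float64(-0.43), np.float64(1.09)]
18 [np.float64(0.02), np.float64(-0.25), np.float64(1.15)]
27 [np.float64(0.01), np.float64(-0.07), np.float64(1.17)]
36 [np.float64(-0.01), np.float64(0.11), np.float64(1.17)]
45 [np.float64(-0.02), np.float64(0.29), np.float64(1.14)]
54 [np.float64(-0.04), np.float64(0.47), np.float64(1.08)]
63 [np.float64(-0.05), np.float64(0.63), np.float64(0.99)]
72 [np.float64(-0.06), np.float64(0.78), np.float64(0.88)]
81 [np.float64(-0.07), np.float64(0.91), np.float64(0.75)]
90 [np.float64(-0.08), np.float64(1.01), np.float64(0.6)]
99 [np.float64(-0.09), np.float64(1.09), np.float64(0.43)]
108 [np.float64(-0.09), np.float64(1.15), np.float64(0.25)]
117 [np.float64(-0.09), np.float64(1.17), np.float64(0.07)]
126 [np.float64(-0.09), np.float64(1.17), np.float64(-0.11)]
```

>>> step_arm --increments '[[[0, 0.3, -3], [0, 0, 0]], [[0, 0, -4.5], [0, 0, 0]], [[0, 0, -4.5], [0, 0, 0]], [[0, 0, -3.5], [0, 0, 0]], [[0, 0, -2.5], [0, 0, 0]], [[0, 0, -1.8], [0, 0, 0]], [[0, 0, -1.2], [0, 0, 0]], [[0, 0, -0.6], [0, 0, 0]], [[0, 0, 0], [0, 0, 0]], [[0, 0, 0], [0, 0, 0]]]' --fingers 0.5

```text
clock: 44.7
tool_pos: [0.5107, -0.1924, 0.1196]
eef_rot: [-0.041, 0.999, -0.0, 0.001]
contact_force: [-0.3, -0.3, -0.1]
opening: 0.5
finger_force: 0.0
```

>>> step_arm --increments '[[[0, 0, 0], [0, 0, 0]], [[0, 0, 0], [0, 0, 0]], [[0, 0, 0], [0, 0, 0]], [[0, 0, 0], [0, 0, 0]], [[0, 0, 0], [0, 0, 0]], [[0, 0, 0], [0, 0, 0]], [[0, 0, 0], [0, 0, 0]], [[0, 0, 0], [0, 0, 0]], [[0, 0, 0], [0, 0, 0]], [[0, 0, 0], [0, 0, 0]]]' --fingers 0 --grip_force 20

```text
clock: 45.7
tool_pos: [0.5101, -0.1942, 0.1192]
eef_rot: [-0.04, 0.999, -0.001, 0.0]
contact_force: [0.4, -4.8, 0.4]
opening: 0.12
finger_force: 19.8
```

```bash
python3 - <<'E'
from h import *
s=r.get_state(); print(s['tool_pos'],s['contact_force'],s['moment'],s['opening'],s['finger_force'])
peg()
E
```

```text
[ 0.51010231 -0.19422067  0.11923087] [ 0.4307575  -4.81131813  0.3778235 ] [-1.08934431 -0.03507365  0.00410579] 0.11998963976526726 19.770838022232056
top few
side 28 y at .509 -0.1891 slope 0.539 x 0.48578093443173853 0.49958417731711924 z top 0.14302301619701174
```

>>> step_arm --increments '[[[0.05, -0.6, 1.0], [0, 0, 0]], [[0.03, -0.45, 1.1], [0, 0, 0]], [[0.02, -0.25, 1.15], [0, 0, 0]], [[0, -0.1, 1.15], [0, 0, 0]], [[0, 0.1, 1.15], [0, 0, 0]], [[0, 0, 0], [0, 0, 0]], [[0, 0, 0], [0, 0, 0]], [[0, 0, 0], [0, 0, 0]], [[0, 0, 0], [0, 0, 0]], [[0, 0, 0], [0, 0, 0]]]' --grip_force 25

```text
clock: 46.8
tool_pos: [0.5112, -0.2072, 0.1753]
eef_rot: [-0.04, 0.999, -0.001, 0.001]
contact_force: [-0.6, -5.7, 5.5]
opening: 0.123
finger_force: 25.0
```

```bash
python3 - <<'E'
from h import *
s=r.get_state(); print(s['tool_pos'],s['contact_force'],s['moment'],s['opening'],s['finger_force'])
im,d=snap('side')
cv2.imwrite('pics/t4.png',cv2.resize(im[200:380,260:440],None,fx=3,fy=3,interpolation=cv2.INTER_CUBIC)[:,:,::-1])
E
```

```text
[ 0.51117262 -0.20719791  0.17531478] [-0.60228201 -5.70833525  5.51520074] [-1.17047473  0.12384599  0.00436588] 0.12303110928516035 25.00022828578949
```

View pics/t4.png

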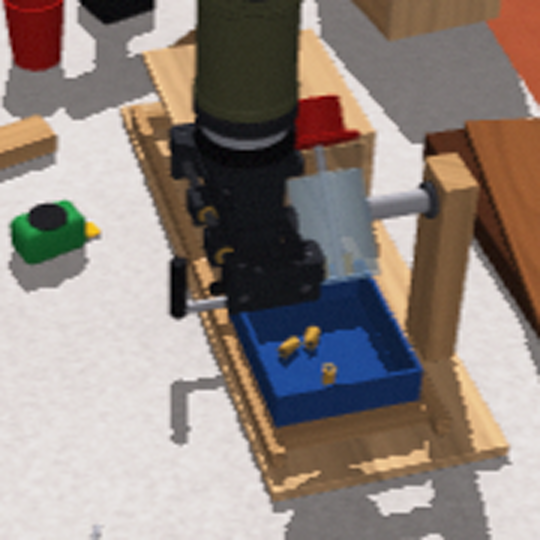

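The canister is tipped about 45° with the cap wide open, and three nuts lie in the tray. Continue tipping.

>>> step_arm --increments '[[[-0.02, 0.3, 1.1], [0, 0, 0]], [[-0.04, 0.45, 1.1], [0, 0, 0]], [[-0.05, 0.65, 1.0], [0, 0, 0]], [[-0.06, 0.8, 0.9], [0, 0, 0]], [[-0.07, 0.9, 0.75], [0, 0, 0]], [[-0.08, 1.0, 0.6], [0, 0, 0]], [[-0.09, 1.1, 0.4], [0, 0, 0]], [[-0.09, 1.15, 0.25], [0, 0, 0]], [[-0.09, 1.15, 0.05], [0, 0, 0]], [[-0.07, 0.9, -0.1], [0, 0, 0]]]'

```text
clock: 47.85
tool_pos: [0.5059, -0.127, 0.2403]
eef_rot: [-0.038, 0.999, -0.004, 0.004]
contact_force: [-7.5, -7.2, 34.2]
opening: 0.131
finger_force: 25.0
```

>>> step_arm --increments '[[[0, 0, 0], [0, 0, 0]], [[0, 0, 0], [0, 0, 0]], [[0, 0, 0], [0, 0, 0]], [[0, 0, 0], [0, 0, 0]], [[0, 0, 0], [0, 0, 0]], [[0, 0, 0], [0, 0, 0]], [[0, 0, 0], [0, 0, 0]], [[0, 0, 0], [0, 0, 0]], [[0, 0, 0], [0, 0, 0]], [[0, 0, 0], [0, 0, 0]]]'

```text
clock: 48.85
tool_pos: [0.5055, -0.1224, 0.2394]
eef_rot: [-0.04, 0.999, -0.002, 0.003]
contact_force: [-7.7, -3.2, 34.0]
opening: 0.126
finger_force: 25.0
```

```bash
python3 - <<'E'
from h import *
s=r.get_state(); print(s['tool_pos'],s['contact_force'],s['moment'],s['opening'],s['finger_force'])
im,d=snap('side'); im2,d=snap('top')
a=cv2.resize(im[200:380,260:440],None,fx=2.2,fy=2.2,interpolation=cv2.INTER_CUBIC)
b=cv2.resize(im2[130:310,260:440],None,fx=2.2,fy=2.2,interpolation=cv2.INTER_CUBIC)
cv2.imwrite('pics/t5.png',np.hstack([a,b])[:,:,::-1])
E
```

```text
[ 0.50551066 -0.12241476  0.23942737] [-7.6762584  -3.15107798 33.96778932] [-0.65215633  1.43441339  0.030634  ] 0.1262665853033652 25.01140147447586
```

View pics/t5.png

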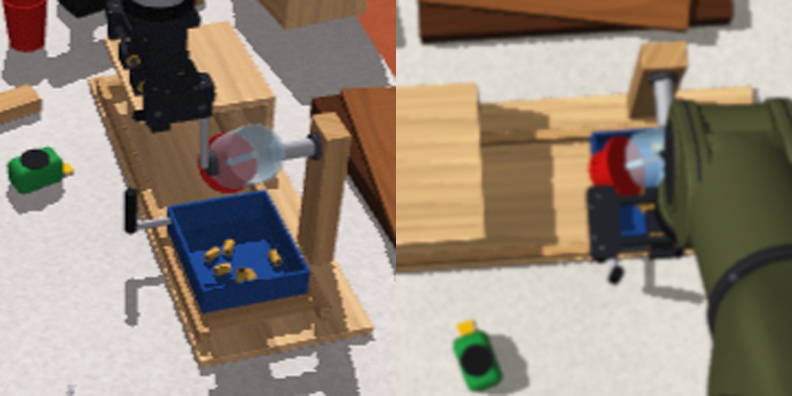

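>>> step_arm --increments '[[[0.3, 0.1, 0.3], [0, 0, 0]], [[0, 0, 0.2], [0, 0, 0]], [[0, 0, 0], [0, 0, 0]], [[0, 0, 0], [0, 0, 0]], [[0, 0, 0], [0, 0, 0]], [[0, 0, 0], [0, 0, 0]], [[0, 0, 0], [0, 0, 0]], [[0, 0, 0], [0, 0, 0]], [[0, 0, 0], [0, 0, 0]], [[0, 0, 0], [0, 0, 0]]]'

```text
clock: 49.95
tool_pos: [0.5055, -0.1223, 0.24]
eef_rot: [-0.04, 0.999, -0.001, -0.002]
contact_force: [-2.3, -6.4, 3.1]
opening: 0.129
finger_force: 25.0
```

```bash
python3 - <<'E'
from h import *
s=r.get_state(); print(s['tool_pos'],s['contact_force'],s['moment'],s['opening'],s['finger_force'])
im,d=snap('side')
cv2.imwrite('pics/t6.png',cv2.resize(im[245:345,325:425],None,fx=6,fy=6,interpolation=cv2.INTER_CUBIC)[:,:,::-1])
E
```

```text
[ 0.5054966  -0.12233405  0.23996241] [-2.25879767 -6.37141952  3.0940588 ] [-1.2270646   0.4916546   0.03729445] 0.12878930862705104 25.00928521156311
```

View pics/t6.png

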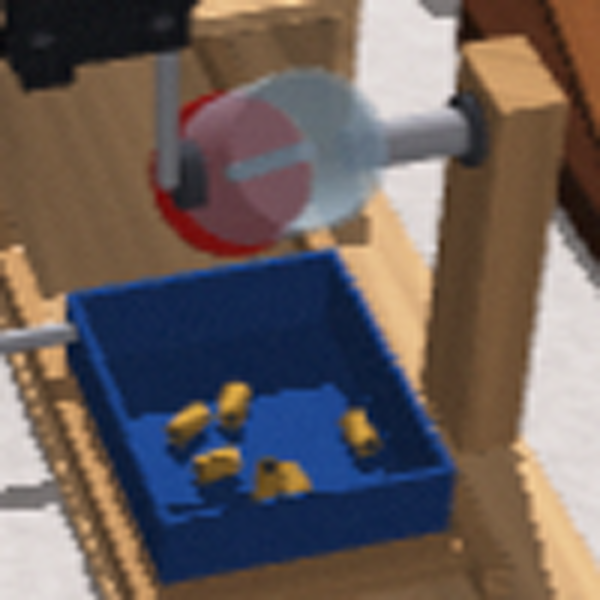

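The canister is empty: only the stem shows inside it. Six nuts lie in the tray, at (188,425), (235,405), (217,465), (265,478), (290,478) and (358,430). Now back upright.

>>> step_arm --increments '[[[0.09, -1.1, 0.1], [0, 0, 0]], [[0.09, -1.15, -0.05], [0, 0, 0]], [[0.09, -1.15, -0.25], [0, 0, 0]], [[0.09, -1.1, -0.4], [0, 0, 0]], [[0.08, -1.0, -0.6], [0, 0, 0]], [[0.07, -0.9, -0.75], [0, 0, 0]], [[0.06, -0.8, -0.9], [0, 0, 0]], [[0.05, -0.65, -1.0], [0, 0, 0]], [[0.04, -0.45, -1.1], [0, 0, 0]], [[0.02, -0.3, -1.15], [0, 0, 0]]]'

```text
clock: 51.0
tool_pos: [0.5127, -0.2049, 0.179]
eef_rot: [-0.041, 0.999, 0.001, -0.001]
contact_force: [-3.2, 1.5, 9.4]
opening: 0.109
finger_force: 23.9
```

>>> step_arm --increments '[[[0, -0.1, -1.2], [0, 0, 0]], [[0, 0.1, -1.2], [0, 0, 0]], [[-0.02, 0.25, -1.15], [0, 0, 0]], [[-0.03, 0.4, -1.1], [0, 0, 0]], [[-0.05, 0.6, -1.0], [0, 0, 0]], [[0, 0.1, -0.2], [0, 0, 0]], [[0, 0, 0], [0, 0, 0]], [[0, 0, 0], [0, 0, 0]], [[0, 0, 0], [0, 0, 0]], [[0, 0, 0], [0, 0, 0]]]'

```text
clock: 52.0
tool_pos: [0.5122, -0.199, 0.1201]
eef_rot: [-0.038, 0.999, -0.003, -0.0]
contact_force: [1.0, -13.9, -6.3]
opening: 0.099
finger_force: 24.9
```

```bash
python3 - <<'E'
from h import *
s=r.get_state(); print(s['tool_pos'],s['contact_force'],s['moment'],s['opening'],s['finger_force'])
knob()
E
```

```text
[ 0.51223212 -0.19900337  0.12006967] [  0.97608037 -13.86292873  -6.26261181] [-2.58387124 -0.08762706  0.05392058] 0.09900532910647931 24.92644277983345
top 704 ztop 0.2796 zlow 0.239 circle ((0.6023765206336975, -0.11437607556581497), 0.02411419339478016)
side 507 ztop 0.2787 zlow 0.2428 circle ((0.6045459508895874, -0.11388522386550903), 0.02582545578479767)
```

>>> step_arm --increments '[[[0, 0.2, -0.3], [0, 0, 0]], [[0, 0.2, -0.3], [0, 0, 0]], [[0, 0.1, -0.3], [0, 0, 0]], [[0, 0, 0], [0, 0, 0]], [[0, 0, 0], [0, 0, 0]], [[0, 0, 0], [0, 0, 0]], [[0, 0, 0], [0, 0, 0]], [[0, 0, 0], [0, 0, 0]], [[0, 0, 0], [0, 0, 0]], [[0, 0, 0], [0, 0, 0]]]'

```text
clock: 53.1
tool_pos: [0.5118, -0.1941, 0.1112]
eef_rot: [-0.038, 0.999, -0.003, -0.001]
contact_force: [-0.7, -14.6, -3.7]
opening: 0.095
finger_force: 24.9
```

```bash
python3 - <<'E'
from h import *
s=r.get_state(); print(s['tool_pos'],s['contact_force'],s['moment'],s['opening'],s['finger_force'])
knob()
E
```

```text
[ 0.51179343 -0.19411232  0.11115832] [ -0.72508093 -14.62056139  -3.67474272] [-2.514668    0.12929237  0.0270133 ] 0.09539538839398756 24.92947094142437
top 706 ztop 0.2797 zlow 0.2421 circle ((0.6038302779197693, -0.12583202123641968), 0.024679401889443398)
side 561 ztop 0.2784 zlow 0.2416 circle ((0.6050450801849365, -0.1266084462404251), 0.025313159450888634)
```

>>> step_arm --increments '[[[0, 0, 0], [0, 0, 0]], [[0, 0, 0], [0, 0, 0]], [[0, 0, 0], [0, 0, 0]], [[0, 0, 0], [0, 0, 0]], [[0, 0, 2], [0, 0, 0]], [[0, 0, 4], [0, 0, 0]], [[0, 0, 4.8], [0, 0, 0]], [[0, 0, 4.8], [0, 0, 0]], [[0, 0, 4.8], [0, 0, 0]], [[0, 0, 3.5], [0, 0, 5]]]' --fingers 0.5

```text
clock: 54.2
tool_pos: [0.5138, -0.187, 0.354]
eef_rot: [-0.086, 0.996, -0.0, 0.002]
contact_force: [0.4, -0.5, -0.2]
opening: 0.5
finger_force: 0.0
```

>>> step_arm --increments '[[[2, 1.4, 0], [0, 0, 8]], [[2.5, 1.8, 0], [0, 0, 8]], [[2.5, 1.8, 0], [0, 0, 8]], [[2.2, 1.6, 0], [0, 0, 8]], [[0, 0, 0], [0, 0, 8]], [[0, 0, 0], [0, 0, 0]], [[0, 0, 0], [0, 0, 0]], [[0, 0, 0], [0, 0, 0]], [[0, 0, 0], [0, 0, 0]], [[0, 0, 0], [0, 0, 0]]]' --fingers 0.95

```text
clock: 55.2
tool_pos: [0.6048, -0.1222, 0.3506]
eef_rot: [-0.419, 0.908, -0.0, -0.0]
contact_force: [-0.6, -1.2, -0.0]
opening: 0.948
finger_force: 0.0
```

```bash
python3 - <<'E'
from h import *
go(.6045,-.1262,.255,142)
knob()
E
```

```text
shift cm [-0.03 -0.4  -9.56] turn [  -0.    -0.  -177.6] cur close 139.6
shift cm [-0.03 -0.4  -9.56] turn [ 0.  -0.   2.4] cur close 139.6
shift cm [-0.03 -0.4  -9.56] turn [  -0.    -0.  -177.6] cur close 139.6
q7 2.31 clock 55.2
top 244 ztop 0.4392 zlow 0.2424 circle ((0.5590985417366028, -0.0987657681107521), 0.023228909820318222)
side 563 ztop 0.2783 zlow 0.2413 circle ((0.6055037975311279, -0.1280011683702469), 0.02565254457294941)
```

>>> step_arm --increments '[[[0, -0.4, -2], [0, 0, 2]], [[0, 0, -3], [0, 0, 0]], [[0, 0, -2.3], [0, 0, 0]], [[0, 0, -1.4], [0, 0, 0]], [[0, 0, -0.6], [0, 0, 0]], [[0, 0, -0.1], [0, 0, 0]], [[0, 0, 0], [0, 0, 0]], [[0, 0, 0], [0, 0, 0]], [[0, 0, 0], [0, 0, 0]], [[0, 0, 0], [0, 0, 0]]]'

```text
clock: 56.3
tool_pos: [0.6053, -0.1259, 0.257]
eef_rot: [-0.435, 0.9, -0.0, 0.0]
contact_force: [-0.6, 0.7, 0.2]
opening: 0.95
finger_force: 0.0
```

>>> step_arm --increments '[[[0, 0, 0], [0, 0, 0]], [[0, 0, 0], [0, 0, 0]], [[0, 0, 0], [0, 0, 0]], [[0, 0, 0], [0, 0, 0]], [[0, 0, 0], [0, 0, 0]], [[0, 0, 0], [0, 0, 0]], [[0, 0, -0.02], [0, 0, -4]], [[0, 0, -0.04], [0, 0, -8.5]], [[0, 0, -0.04], [0, 0, -8.5]], [[0, 0, -0.04], [0, 0, -8.5]]]' --fingers 0 --grip_force 20

```text
clock: 57.3
tool_pos: [0.6042, -0.1251, 0.2551]
eef_rot: [-0.189, 0.982, 0.001, -0.001]
contact_force: [-3.4, 1.7, 3.4]
opening: 0.537
finger_force: 20.0
```

```bash
python3 - <<'E'
from h import *
s=r.get_state(); print(s['tool_pos'],s['contact_force'],s['moment'],s['opening'],s['finger_force'])
go(.6045,-.1262,.255,-150)
E
```

```text
[ 0.6042308  -0.12511032  0.25514505] [-3.43391756  1.74619761  3.36165129] [ 3.70275745e-01  6.69709976e-01 -4.79876543e-04] 0.5374583147837978 19.99005108140409
shift cm [ 0.03 -0.11 -0.01] turn [ -0.1  -0.  -81.8] cur close 111.8
shift cm [ 0.03 -0.11 -0.01] turn [ 0.  -0.1 98.2] cur close 111.8
q7 1.87 clock 57.3
```

>>> step_arm --increments '[[[0, 0, -0.04], [0, 0, -8.5]], [[0, 0, -0.04], [0, 0, -8.5]], [[0, 0, -0.04], [0, 0, -8.5]], [[0, 0, -0.04], [0, 0, -8.5]], [[0, 0, -0.03], [0, 0, -8.5]], [[0, 0, -0.04], [0, 0, -8.5]], [[0, 0, -0.04], [0, 0, -8.5]], [[0, 0, -0.04], [0, 0, -8.5]], [[0, 0, -0.04], [0, 0, -8.5]], [[0, 0, -0.03], [0, 0, -8.5]]]'

```text
clock: 58.3
tool_pos: [0.6045, -0.124, 0.2513]
eef_rot: [0.523, 0.852, 0.001, -0.001]
contact_force: [-1.8, 3.5, 2.6]
opening: 0.539
finger_force: 20.0
```

>>> step_arm --increments '[[[0, 0, -0.04], [0, 0, -8.5]], [[0, 0, -0.04], [0, 0, -8.5]], [[0, 0, -0.04], [0, 0, -8.5]], [[0, 0, -0.04], [0, 0, -8.5]], [[0, 0, -0.03], [0, 0, -8.5]], [[0, 0, -0.04], [0, 0, -8.5]], [[0, 0, -0.04], [0, 0, -8.5]], [[0, 0, -0.04], [0, 0, -8.5]], [[0, 0, -0.04], [0, 0, -8.5]], [[0, 0, -0.03], [0, 0, -8.5]]]'

```text
clock: 59.3
tool_pos: [0.6057, -0.1242, 0.2476]
eef_rot: [0.961, 0.275, 0.001, -0.001]
contact_force: [-0.3, 2.5, 1.3]
opening: 0.539
finger_force: 20.0
```

>>> step_arm --increments '[[[0, 0, -0.04], [0, 0, -8.5]], [[0, 0, -0.04], [0, 0, -8.5]], [[0, 0, -0.04], [0, 0, -8.5]], [[0, 0, -0.04], [0, 0, -8.5]], [[0, 0, -0.03], [0, 0, -8.5]], [[0, 0, -0.04], [0, 0, -8.5]], [[0, 0, -0.04], [0, 0, -8.5]], [[0, 0, -0.04], [0, 0, -8.5]], [[0, 0, 0], [0, 0, 0]], [[0, 0, 0], [0, 0, 0]]]'

```text
clock: 60.3
tool_pos: [0.6056, -0.1253, 0.2446]
eef_rot: [0.952, -0.306, 0.0, -0.0]
contact_force: [0.2, 1.9, 2.4]
opening: 0.54
finger_force: 20.0
```

```bash
python3 - <<'E'
from h import *
s=r.get_state(); print(s['tool_pos'],s['contact_force'],s['moment'],s['opening'],s['finger_force'])
go(.6045,-.1262,.245,142)
knob()
E
```

```text
[ 0.60564232 -0.12528262  0.24455281] [0.16027719 1.92639845 2.35854459] [ 0.49550942 -0.03002278 -0.01713964] 0.5400007843378297 19.99667619355023
shift cm [-0.11 -0.09  0.04] turn [-0.1  0.  87.6] cur close -125.6
q7 -1.4 clock 60.3
top 190 ztop 0.2974 zlow 0.2298 circle ((0.5681533217430115, -0.13552898168563843), 0.011045113205909729)
side 335 ztop 0.2655 zlow 0.2297 circle ((0.6126351356506348, -0.13552680611610413), 0.02005835436284542)
```

>>> step_arm --increments '[[[0, 0, -0.04], [0, 0, -8.5]], [[0, 0, -0.04], [0, 0, -8.5]], [[0, 0, -0.04], [0, 0, -8.5]], [[0, 0, -0.03], [0, 0, -8.5]], [[0, 0, -0.04], [0, 0, -8.5]], [[0, 0, -0.04], [0, 0, -8.5]], [[0, 0, -0.04], [0, 0, -8.5]], [[0, 0, 0], [0, 0, 0]], [[0, 0, 0], [0, 0, 0]], [[0, 0, 0], [0, 0, 0]]]'

```text
clock: 61.4
tool_pos: [0.6049, -0.1257, 0.2419]
eef_rot: [-0.674, 0.739, 0.0, 0.0]
contact_force: [-1.4, 2.6, 6.0]
opening: 0.541
finger_force: 20.0
```

>>> step_arm --increments '[[[0, 0, 0], [0, 0, 0]], [[0, 0, 0], [0, 0, 0]], [[0, 0, 0], [0, 0, 0]], [[0, 0, 0], [0, 0, 0]], [[0, -0.1, 0], [0, 0, 8.5]], [[0, 0, 0], [0, 0, 8.5]], [[0, 0, 0], [0, 0, 8.5]], [[0, 0, 0], [0, 0, 8.5]], [[0, 0, 0], [0, 0, 8.5]], [[0, 0, 0], [0, 0, 8.5]]]' --fingers 0.9

```text
clock: 62.4
tool_pos: [0.6049, -0.1271, 0.2415]
eef_rot: [0.927, -0.375, -0.0, 0.0]
contact_force: [-0.7, -0.8, -0.1]
opening: 0.901
finger_force: 0.0
```

>>> step_arm --increments '[[[0, 0, 0], [0, 0, 8.5]], [[0, 0, 0], [0, 0, 8.5]], [[0, 0, 0], [0, 0, 8.5]], [[0, 0, 0], [0, 0, 8.5]], [[0, 0, 0], [0, 0, 8.5]], [[0, 0, 0], [0, 0, 8.5]], [[0, 0, 0], [0, 0, 8.5]], [[0, 0, 0], [0, 0, 8.5]], [[0, 0, 0], [0, 0, 8.5]], [[0, 0, 0], [0, 0, 8.5]]]'

```text
clock: 63.4
tool_pos: [0.6049, -0.1273, 0.2415]
eef_rot: [0.937, 0.35, -0.0, 0.0]
contact_force: [-0.4, -0.7, -0.4]
opening: 0.897
finger_force: 0.0
```

>>> step_arm --increments '[[[0, 0, 0], [0, 0, 8.5]], [[0, 0, 0], [0, 0, 8.5]], [[0, 0, 0], [0, 0, 8.5]], [[0, 0, 0], [0, 0, 8.5]], [[0, 0, 0], [0, 0, 8.5]], [[0, 0, 0], [0, 0, 8.5]], [[0, 0, 0], [0, 0, 8.5]], [[0, 0, 0], [0, 0, 8.5]], [[0, 0, 0], [0, 0, 8.5]], [[0, 0, 0], [0, 0, 8.5]]]'

```text
clock: 64.4
tool_pos: [0.6048, -0.1275, 0.2415]
eef_rot: [0.454, 0.891, -0.0, 0.0]
contact_force: [0.1, -0.3, 0.2]
opening: 0.896
finger_force: 0.0
```

```bash
python3 - <<'E'
from h import *
s=r.get_state(); print(s['tool_pos'],s['contact_force'],s['moment'],s['opening'],s['finger_force'])
go(.6045,-.1262,.242,142)
knob()
E
```

```text
[ 0.60480884 -0.12750691  0.24147254] [ 0.06980354 -0.26639666  0.22381366] [-0.08806075  0.07241065  0.01000235] 0.8964930989939965 0.0
shift cm [-0.03  0.13  0.05] turn [  0.   -0.  -73.9] cur close 35.9
shift cm [-0.03  0.13  0.05] turn [  0.    0.  106.1] cur close 35.9
q7 0.81 clock 64.4
top 195 ztop 0.2648 zlow 0.2269 circle ((0.5995320081710815, -0.1068205013871193), 0.012277772650122643)
side 434 ztop 0.2659 zlow 0.2267 circle ((0.6024797558784485, -0.14522649347782135), 0.04347687214612961)
```

>>> step_arm --increments '[[[0, 0.1, 0], [0, 0, 8.5]], [[0, 0, 0], [0, 0, 8.5]], [[0, 0, 0], [0, 0, 8.5]], [[0, 0, 0], [0, 0, 8.5]], [[0, 0, 0], [0, 0, 8.5]], [[0, 0, 0], [0, 0, 8.5]], [[0, 0, 0], [0, 0, 8.5]], [[0, 0, 0], [0, 0, 8.5]], [[0, 0, 0], [0, 0, 8.5]], [[0, 0, 0], [0, 0, 0]]]'

```text
clock: 65.5
tool_pos: [0.6048, -0.1265, 0.2413]
eef_rot: [-0.19, 0.982, 0.0, -0.0]
contact_force: [-0.4, 0.4, -0.4]
opening: 0.904
finger_force: 0.0
```

>>> step_arm --increments '[[[0, 0, 0], [0, 0, 0]], [[0, 0, 0], [0, 0, 0]], [[0, 0, 0], [0, 0, 0]], [[0, 0, 0], [0, 0, 0]], [[0, 0, 0], [0, 0, 0]], [[0, 0, 0], [0, 0, 0]], [[0, 0, -0.02], [0, 0, -4]], [[0, 0, -0.04], [0, 0, -8.5]], [[0, 0, -0.04], [0, 0, -8.5]], [[0, 0, -0.04], [0, 0, -8.5]]]' --fingers 0

```text
clock: 66.5
tool_pos: [0.6047, -0.1248, 0.2404]
eef_rot: [0.067, 0.998, 0.001, -0.0]
contact_force: [-2.4, 3.2, 1.9]
opening: 0.54
finger_force: 20.0
```

>>> step_arm --increments '[[[0, 0, -0.04], [0, 0, -8.5]], [[0, 0, -0.04], [0, 0, -8.5]], [[0, 0, -0.04], [0, 0, -8.5]], [[0, 0, -0.04], [0, 0, -8.5]], [[0, 0, -0.03], [0, 0, -8.5]], [[0, 0, -0.04], [0, 0, -8.5]], [[0, 0, -0.04], [0, 0, -8.5]], [[0, 0, -0.04], [0, 0, -8.5]], [[0, 0, -0.04], [0, 0, -8.5]], [[0, 0, -0.03], [0, 0, -8.5]]]'

```text
clock: 67.5
tool_pos: [0.6049, -0.1245, 0.2366]
eef_rot: [0.723, 0.691, 0.0, -0.001]
contact_force: [-2.6, 3.4, 1.6]
opening: 0.54
finger_force: 20.0
```

>>> step_arm --increments '[[[0, 0, -0.04], [0, 0, -8.5]], [[0, 0, -0.04], [0, 0, -8.5]], [[0, 0, -0.04], [0, 0, -8.5]], [[0, 0, -0.04], [0, 0, -8.5]], [[0, 0, -0.03], [0, 0, -8.5]], [[0, 0, -0.04], [0, 0, -8.5]], [[0, 0, -0.04], [0, 0, -8.5]], [[0, 0, -0.04], [0, 0, -8.5]], [[0, 0, -0.04], [0, 0, -8.5]], [[0, 0, -0.03], [0, 0, -8.5]]]'

```text
clock: 68.5
tool_pos: [0.6052, -0.1248, 0.2329]
eef_rot: [1.0, 0.021, 0.0, -0.001]
contact_force: [-1.3, 1.2, 1.9]
opening: 0.539
finger_force: 20.0
```

```bash
python3 - <<'E'
from h import *
s=r.get_state(); print(s['tool_pos'],s['contact_force'],s['moment'],s['opening'],s['finger_force'])
go(.6045,-.1262,.242,142)
knob()
E
```

```text
[ 0.60524597 -0.12476957  0.23286388] [-1.31897634  1.17363037  1.85303558] [0.55031584 0.40063185 0.07119275] 0.5388074424013752 19.98992814682424
shift cm [-0.07 -0.14  0.91] turn [-0.1 -0.  49.6] cur close -87.6
q7 -0.86 clock 68.5
top 61 ztop 0.2252 zlow 0.2175 circle ((0.5847727060317993, -0.14494988322257996), 0.018423479050397873)
side 347 ztop 0.2551 zlow 0.2174 circle ((0.5863603353500366, -0.1455756425857544), 0.03692008554935455)
```

>>> step_arm --increments '[[[0, 0, -0.02], [0, 0, -4]], [[0, 0, -0.02], [0, 0, -4]], [[0, 0, -0.02], [0, 0, -4]], [[0, 0, -0.02], [0, 0, -4]], [[0, 0, -0.01], [0, 0, -3]], [[0, 0, 0], [0, 0, -3]], [[0, 0, 0], [0, 0, -3]], [[0, 0, 0], [0, 0, 0]], [[0, 0, 0], [0, 0, 0]], [[0, 0, 0], [0, 0, 0]]]'

```text
clock: 69.6
tool_pos: [0.6053, -0.125, 0.2319]
eef_rot: [0.981, -0.192, -0.0, -0.001]
contact_force: [-0.7, 4.6, 3.4]
opening: 0.536
finger_force: 20.0
```

```bash
python3 - <<'E'
from h import *
s=r.get_state(); print(s['tool_pos'],s['contact_force'],s['moment'],s['opening'],s['finger_force'])
go(.6045,-.1262,.242,142)
E
```

```text
[ 0.60527155 -0.12499052  0.23185411] [-0.70350587  4.64365278  3.42125047] [1.07865697 0.30469307 0.59583853] 0.5359709803918754 19.999056039378047
shift cm [-0.08 -0.12  1.01] turn [-0.1 -0.  74.2] cur close -112.2
q7 -1.2 clock 69.6
```

>>> step_arm --increments '[[[0, 0, 0], [0, 0, 0]], [[0, 0, 0], [0, 0, 0]], [[0, 0, 0], [0, 0, 0]], [[0, 0, 0], [0, 0, 0]], [[0, 0, 3], [0, 0, 0]], [[0, 0, 4], [0, 0, 0]], [[0, 0, 2], [0, 0, 7]], [[-4, 1.6, 0], [0, 0, 7]], [[-4.4, 1.8, 0], [0, 0, 7]], [[-4, 1.6, 0], [0, 0, 6]]]' --fingers 0.9

```text
clock: 70.6
tool_pos: [0.4792, -0.0758, 0.3217]
eef_rot: [0.999, 0.042, -0.0, 0.0]
contact_force: [-0.0, 0.3, 0.4]
opening: 0.901
finger_force: 0.0
```

>>> step_arm --increments '[[[0, 0, 0], [0, 0, 0]], [[0, 0, 0], [0, 0, 0]], [[0, 0, 0], [0, 0, 0]], [[0, 0, 0], [0, 0, 0]], [[0, 0, -2], [0, 0, 0]], [[0, 0, -3], [0, 0, 0]], [[0, 0, -2], [0, 0, 0]], [[0, 0, 0], [0, 0, 0]], [[0, 0, 0], [0, 0, 0]], [[0, 0, 0], [0, 0, 0]]]' --fingers 0.5

```text
clock: 71.6
tool_pos: [0.4821, -0.0766, 0.2527]
eef_rot: [0.999, 0.04, 0.001, 0.001]
contact_force: [0.2, 1.1, 0.1]
opening: 0.501
finger_force: 0.0
```

```bash
python3 - <<'E'
from h import *
s=r.get_state(); print(s['tool_pos'],s['contact_force'])
knob()
im,d=snap('side'); im0=np.load('/tmp/side.npz')['im']
P=cloud('side',d); hsv=cv2.cvtColor(im,cv2.COLOR_RGB2HSV)
m=(hsv[...,2]<60)&(P[...,2]>.08)&(P[...,2]<.115)&(abs(P[...,0]-.481)<.03)&(abs(P[...,1]+.076)<.04); Q=P[m]
if len(Q): print('handle',len(Q),Q.mean(0),Q.min(0),Q.max(0))
go(.4815,-.0755,.076,94.6)
a=[cv2.resize(i[230:340,320:420],None,fx=3.6,fy=3.6,interpolation=cv2.INTER_CUBIC) for i in(im0,im)]
cv2.imwrite('pics/t7.png',np.hstack(a)[:,:,::-1])
E
```

```text
[ 0.48210513 -0.07659295  0.25270795] [0.1714954  1.06049602 0.09705114]
top 47 ztop 0.2558 zlow 0.2183 circle ((0.6163927316665649, -0.1382359117269516), 0.013013568706810474)
side 556 ztop 0.2538 zlow 0.217 circle ((0.6057409048080444, -0.12565036118030548), 0.026744559407234192)
handle 48 [ 0.48489895 -0.07978021  0.09582133] [ 0.4788253  -0.08473088  0.08117448] [ 0.49260027 -0.07088462  0.10762614]
shift cm [ -0.02   0.07 -17.66] turn [ 0.   0.1 -0. ] cur close -85.4
shift cm [ -0.02   0.07 -17.66] turn [ -0.2   0.  180. ] cur close -85.4
q7 -0.82 clock 71.8
```

View pics/t7.png

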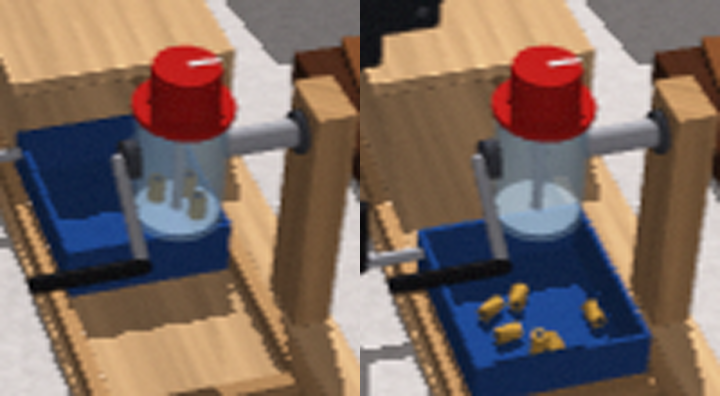

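The cap mark, crank and canister match the start (left: before, right: now). The canister is empty and six nuts are in the tray. Next I grip the handle and slide the tray home.

>>> step_arm --increments '[[[0, 0, -4], [0, 0, 0]], [[0, 0, -4.5], [0, 0, 0]], [[0, 0, -4], [0, 0, 0]], [[0, 0, -2.5], [0, 0, 0]], [[0, 0, -1.5], [0, 0, 0]], [[0, 0, -0.8], [0, 0, 0]], [[0, 0, -0.3], [0, 0, 0]], [[0, 0, 0], [0, 0, 0]], [[0, 0, 0], [0, 0, 0]], [[0, 0, 0], [0, 0, 0]]]'

```text
clock: 72.75
tool_pos: [0.4816, -0.076, 0.0765]
eef_rot: [0.999, 0.041, 0.001, 0.0]
contact_force: [-0.0, -0.7, -0.4]
opening: 0.499
finger_force: 0.0
```

>>> step_arm --increments '[[[0, 0, 0], [0, 0, 0]], [[0, 0, 0], [0, 0, 0]], [[0, 0, 0], [0, 0, 0]], [[0, 0, 0], [0, 0, 0]], [[0, 0, 0], [0, 0, 0]], [[0, 0, 0], [0, 0, 0]], [[0, 0.2, 0], [0, 0, 0]], [[-0.04, 0.5, 0], [0, 0, 0]], [[-0.06, 0.8, 0], [0, 0, 0]], [[-0.06, 0.8, 0], [0, 0, 0]]]' --fingers 0 --grip_force 25

```text
clock: 73.75
tool_pos: [0.4792, -0.0531, 0.0758]
eef_rot: [0.999, 0.04, -0.0, 0.001]
contact_force: [-1.2, -2.0, 2.6]
opening: 0.17
finger_force: 25.0
```

>>> step_arm --increments '[[[-0.08, 1, 0], [0, 0, 0]], [[-0.08, 1, 0], [0, 0, 0]], [[-0.08, 1, 0], [0, 0, 0]], [[-0.08, 1, 0], [0, 0, 0]], [[-0.08, 1, 0], [0, 0, 0]], [[-0.08, 1, 0], [0, 0, 0]], [[-0.08, 1, 0], [0, 0, 0]], [[-0.08, 1, 0], [0, 0, 0]], [[-0.08, 1, 0], [0, 0, 0]], [[-0.08, 1, 0], [0, 0, 0]]]'

```text
clock: 74.75
tool_pos: [0.4708, 0.048, 0.0757]
eef_rot: [0.999, 0.04, -0.0, -0.0]
contact_force: [-5.0, -3.9, 4.2]
opening: 0.173
finger_force: 25.0
```

>>> step_arm --increments '[[[-0.12, 1, 0], [0, 0, 0]], [[-0.09, 1, 0], [0, 0, 0]], [[-0.08, 1, 0], [0, 0, 0]], [[-0.08, 1, 0], [0, 0, 0]], [[-0.08, 1, 0], [0, 0, 0]], [[-0.08, 1, 0], [0, 0, 0]], [[-0.08, 1, 0], [0, 0, 0]], [[-0.08, 1, 0], [0, 0, 0]], [[-0.08, 1, 0], [0, 0, 0]], [[-0.08, 1, 0], [0, 0, 0]]]'

```text
clock: 75.75
tool_pos: [0.4624, 0.1482, 0.0757]
eef_rot: [0.999, 0.041, -0.0, -0.0]
contact_force: [-3.9, -2.8, 6.8]
opening: 0.173
finger_force: 25.0
```

>>> step_arm --increments '[[[-0.07, 0.8, 0], [0, 0, 0]], [[-0.07, 0.8, 0], [0, 0, 0]], [[-0.07, 0.8, 0], [0, 0, 0]], [[-0.07, 0.8, 0], [0, 0, 0]], [[-0.06, 0.7, 0], [0, 0, 0]], [[-0.06, 0.6, 0], [0, 0, 0]], [[-0.04, 0.5, 0], [0, 0, 0]], [[-0.04, 0.5, 0], [0, 0, 0]], [[0, 0, 0], [0, 0, 0]], [[0, 0, 0], [0, 0, 0]]]'

```text
clock: 76.75
tool_pos: [0.4576, 0.2046, 0.0757]
eef_rot: [0.999, 0.042, -0.0, -0.001]
contact_force: [-4.2, -0.3, 5.2]
opening: 0.172
finger_force: 25.0
```

>>> step_arm --increments '[[[-0.07, 0.5, 0], [0, 0, 0]], [[-0.05, 0.5, 0], [0, 0, 0]], [[-0.04, 0.4, 0], [0, 0, 0]], [[-0.04, 0.3, 0], [0, 0, 0]], [[-0.03, 0.3, 0], [0, 0, 0]], [[-0.02, 0.3, 0], [0, 0, 0]], [[0, 0.3, 0], [0, 0, 0]], [[0, 0, 0], [0, 0, 0]], [[0, 0, 0], [0, 0, 0]], [[0, 0, 0], [0, 0, 0]]]'

```text
clock: 77.75
tool_pos: [0.456, 0.2243, 0.0757]
eef_rot: [0.999, 0.039, 0.0, 0.003]
contact_force: [-1.6, -9.0, 4.0]
opening: 0.171
finger_force: 25.0
```

```bash
python3 - <<'E'
from h import *
s=r.get_state(); print(s['tool_pos'],s['contact_force'],s['moment'],s['opening'])
E
```

```text
[0.45598843 0.2243124  0.07573819] [-1.58378011 -9.00796938  4.04962758] [-1.86758167  0.50704139 -0.04408121] 0.17111953068492394
```

>>> step_arm --increments '[[[0, 0.3, 0], [0, 0, 0]], [[0, 0, 0], [0, 0, 0]], [[0, 0, 0], [0, 0, 0]], [[0, -0.4, 0], [0, 0, 0]], [[0, 0, 0], [0, 0, 0]], [[0, 0, 0], [0, 0, 0]], [[0, 0, 0], [0, 0, 0]], [[0, 0, 0], [0, 0, 0]], [[0, 0, 0], [0, 0, 0]], [[0, 0, 0], [0, 0, 0]]]'

```text
clock: 78.75
tool_pos: [0.456, 0.2243, 0.0758]
eef_rot: [0.999, 0.039, 0.0, 0.002]
contact_force: [-1.1, -7.3, 2.9]
opening: 0.173
finger_force: 25.0
```

>>> step_arm --increments '[[[0, 0, 0], [0, 0, 0]], [[0, 0, 0], [0, 0, 0]], [[0, 0, 0], [0, 0, 0]], [[0, 0, 0], [0, 0, 0]], [[0, 0, 1], [0, 0, 0]], [[0, 0, 3], [0, 0, 0]], [[0, 0, 4], [0, 0, 0]], [[0, 0, 4.5], [0, 0, 0]], [[-1, 0, 4.5], [0, 0, 0]], [[-2, 0, 2], [0, 0, 0]]]' --fingers 0.5

```text
clock: 79.75
tool_pos: [0.4282, 0.2269, 0.2699]
eef_rot: [0.999, 0.04, 0.004, -0.001]
contact_force: [-0.1, 0.4, -0.9]
opening: 0.498
finger_force: 0.0
```

>>> step_arm --increments '[[[-1, 4, 0], [0, 0, 0]], [[-1, 4, 0], [0, 0, 0]], [[-1, 4, 0], [0, 0, 0]], [[-1, 4, 0], [0, 0, 0]], [[-1, 4, 0], [0, 0, 0]], [[0, 3, 0], [0, 0, 0]], [[0, 0, 0], [0, 0, 0]], [[0, 0, 0], [0, 0, 0]], [[0, 0, 0], [0, 0, 0]], [[0, 0, 0], [0, 0, 0]]]'

```text
clock: 80.75
tool_pos: [0.3762, 0.4555, 0.2663]
eef_rot: [0.999, 0.039, 0.0, 0.0]
contact_force: [-0.6, -0.0, -1.0]
opening: 0.501
finger_force: 0.0
```

```bash
python3 - <<'E'
from h import *
s=r.get_state(); print(s['tool_pos'],s['contact_force'],s['clock'])
knob(); measure_nuts()
im,d=snap('side'); im2,d2=snap('top')
P=cloud('top',d2); hsv=cv2.cvtColor(im2,cv2.COLOR_RGB2HSV)
m=(hsv[...,2]<60)&(P[...,2]>.08)&(P[...,2]<.115)&(abs(P[...,0]-.456)<.03)&(abs(P[...,1]-.224)<.04); Q=P[m]
if len(Q): print('handle',len(Q),Q.mean(0),Q.min(0),Q.max(0))
a=cv2.resize(im[160:360,180:440],(520,400)); b=im2[100:400,60:330]
b=cv2.resize(b,(270,400)); cv2.imwrite('pics/t8.png',np.hstack([a,b])[:,:,::-1])
E
```

```text
[0.37617121 0.45553087 0.26629585] [-0.64868525 -0.0340742  -0.97124965] 80.75
top 682 ztop 0.2555 zlow 0.2176 circle ((0.6028040051460266, -0.12655285000801086), 0.02475803531706333)
side 559 ztop 0.254 zlow 0.2173 circle ((0.6053401827812195, -0.1260252445936203), 0.025166749954223633)
top 28 c [ 0.5453 -0.2639] axis deg 3 sd mm [1.9 9.9]
handle 27 [0.4571787  0.21981759 0.10003631] [0.45128797 0.21490512 0.08270268] [0.46323596 0.22617492 0.105793  ]
```

View pics/t8.png

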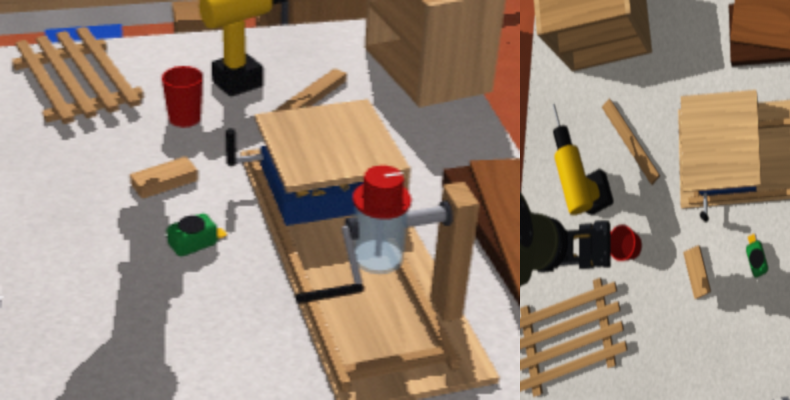

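The tray is home under the shelf with nuts glinting inside (~(320,190)). The canister is upright and empty, the cap is down, and the bystanders are unmoved. Handing in.

```bash
python3 -c "
from h import *
print(r.finish_job())"
```

```text
the job is handed in; nothing more can be done
None
```

I handed the job in at about 81 s: all six nuts (three from the table, three from the canister) are in the tray, which is home against its stop; the canister is upright and empty, the cap is screwed down to its stop, and no bystander looked moved. The hand-in returned no verdict.

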